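Stow the ratchet clamps and lock up the stock cupboard

ROBOT

A 6-joint arm with a two-finger parallel gripper is mounted at the origin on the work surface. World frame = base frame: x ahead of the robot, y to its left, z up, the work surface at z = 0. Lengths are in m, angles in rad, forces in N, time in s.
With the tool pointing down it reaches from about 0.3 to 0.875 m from the base axis. Payload 6.4 kg.
Tool frame: the origin (TCP) lies at the very end of the fingers, on their centre line; the grasp point (between the pads) lies 19 mm behind it; x points along the fingers, y is the direction in which the jaws open and shut, and the axes are right-handed (so a half turn about x gives the same grasp; the last joint's range is limited). The gripper opens to 85 mm and grips with 20 to 120 N. Pads are 22 mm wide; open, the fingers measure 114 mm over their backs; the gripper's body (76 mm by 85 mm) begins 54 mm behind the grasp point. The pads swing forward as they close: fully open they stand 13 mm farther back than shut.
Start: joints at [-1.519, 0.181, 1.607, -0, 1.354, -0.206], TCP at [0.147, -0.556, 0.231] pointing down, gripper open.
Joint ranges: [-2.99, 2.99], [-0.89, 2.07], [0.3, 2.58], [-1.14, 4.28], [0, 2.63], [-3.12, 3.12]. Speed limits (rad/s): [2.57, 2.57, 3.01, 3.14, 3.14, 3.14].

INTERFACE

Orientations are given as a unit quaternion [w, x, y, z].
In Python, from bench import status, optics, hand_in gives the robot as it stands. The module is installed in compiled form; this text tells all that it offers.
- The arm moves only by the shell command python3 -m jog 'ROWS'. ROWS is JSON, one flat list of numbers, 5 for each row, row after row: the shift along the tool's x, y, z in mm, then the turn about the tool's x in degrees, then the opening in per cent of the stroke, from 0 (shut) to 100 (fully open). In form: [tx, ty, tz, yaw, gripper, tx, ty, tz, yaw, gripper, ...]. A call has exactly 5 rows; each row is the pose to reach, as a shift and turn from the pose commanded when the call began, along the tool's axes at that moment; what a row does not reach only later rows make up. A row lasts 1/10 s, in which the tool goes at most 50 mm and 8.59 degrees, less where a joint would pass 70% of its speed; a pose out of reach is approached as far as the arm can. A call with a gripper value outside its range is refused whole. The fingers move at their own pace and stop on an object; the grip force is fixed at half the most. Time passes only in rows, so rows that repeat a pose let the fingers close, or fill a call up. It gives the time, the measured TCP pose, the force and the opening at its end, in the units of the state.
- status.get_obs(): the state, without advancing time (a new reading comes with each control period).
- optics.camera(name): name is "scene" or "top"; returns the picture (400x640x3 uint8, red, green, blue); there is no depth.
- optics.get_calibration(name): a dict with "vertical_fov" (degrees; the focal length in pixels is half the picture's height over the tangent of half this angle, whatever the lens; pixels are square), "cx", "cy" (the principal point, pixels), "extrinsics" (4x4, takes a point from camera to world coordinates). Camera axes: x right, y up, looking along -z (the intrinsics and any distortion apply to the point x, -y, -z); pixel columns grow to the right and rows downward; lengths in m; the calibration is good to about 2 mm. A picture is of the moment at which its call begins. get_calibration takes no time and is no camera call.
- hand_in(): hands the job in, once; it reports no verdict.
The state is a dict: "time_s": time; "q": joint angles; "dq": joint speeds; "joint_efforts": joint torques, N m; "eef_pos": TCP position; "eef_rot": TCP orientation; "wrist_force": force on the tool from outside, world axes, zero at the start; "torque": the same for the moment, N m; "opening": opening from 0.0 (shut) to 1.0 (fully open).
Only numpy, scipy, OpenCV 4.12 (cv2) and the standard library are available. Lean on these libraries where they do the work, as an engineer would, in place of code of your own. Each camera call takes 0.05 s, during which the arm holds its last target. There are 200 camera calls.

TASK

Pull the stock cupboard's door wide open, put every clamp that is ratcheted shut into the rack on the inside of the door and every clamp whose jaws are open into the white tub. With all of them sorted, push the door shut until its roller catch snaps, then twist the brass key on top clockwise to its stop and let it spring back. Leave the roll of tape and the green bottle where they are.

Things in the scene. Friction and masses are not known exactly. Their poses are not given: they have to be found in the camera images.
- shut_a: black ratchet clamp, ratcheted SHUT: jaws touch, 25 mm wide together; handles close, 38 mm over the ends. Rigid, flat, 100 mm long, 24 mm thick, same either way up, 60 to 130 g, may be absent. Origin: centre of its hub, a block 34 mm along the clamp (x), 26 mm across (y, the sides to grip), 24 mm high (z). +x points to the jaw tips (at 50 mm); handles end at -50 mm.
- shut_b: black ratchet clamp, ratcheted SHUT: jaws touch, 25 mm wide together; handles close, 38 mm over the ends. Rigid, flat, 100 mm long, 24 mm thick, same either way up, 60 to 130 g, may be absent. Origin: centre of its hub, a block 34 mm along the clamp (x), 26 mm across (y, the sides to grip), 24 mm high (z). +x points to the jaw tips (at 50 mm); handles end at -50 mm.
- shut_c: black ratchet clamp, ratcheted SHUT: jaws touch, 25 mm wide together; handles close, 38 mm over the ends. Rigid, flat, 100 mm long, 24 mm thick, same either way up, 60 to 130 g, may be absent. Origin: centre of its hub, a block 34 mm along the clamp (x), 26 mm across (y, the sides to grip), 24 mm high (z). +x points to the jaw tips (at 50 mm); handles end at -50 mm.
- open_a: black ratchet clamp, ratcheted OPEN: jaws gape, 71 mm over the tips; handles spread, 71 mm over the ends. Rigid, flat, 100 mm long, 24 mm thick, same either way up, 60 to 130 g, may be absent. Origin: centre of its hub, a block 34 mm along the clamp (x), 26 mm across (y, the sides to grip), 24 mm high (z). +x points to the jaw tips (at 50 mm); handles end at -50 mm.
- open_b: black ratchet clamp, ratcheted OPEN: jaws gape, 71 mm over the tips; handles spread, 71 mm over the ends. Rigid, flat, 100 mm long, 24 mm thick, same either way up, 60 to 130 g, may be absent. Origin: centre of its hub, a block 34 mm along the clamp (x), 26 mm across (y, the sides to grip), 24 mm high (z). +x points to the jaw tips (at 50 mm); handles end at -50 mm.
- cupboard: white stock cupboard fixed on the table at the left, 290 mm wide, 200 deep, 205 high with a 50 mm plinth. Origin: centre of its underside; its frame's -x is the front (the door side, facing to the robot's right), z up.
- door (a joint): the upright door's angle in rad: 0 shut (start), grows as it opens (anticlockwise from above), stop 1.8. A sprung roller catch holds it: some 10 N at the handle pulls it free or pushes it home. Snapped shut below 0.03; merely resting against the roller it reads about 0.09. Stays where left (light friction).
- door_hinge (a point): on the vertical hinge line, at the door's lower edge (52 mm above the table), mid-thickness. Frame turns with the door: y along the door from hinge to free edge (280 mm), x to the inside, z up. Panel 14 mm thick, 150 mm high; things up to 50 mm high pass under it.
- door_handle (a point): middle of the bar handle outside the door near its top and free edge: level bar 100 mm long along the door, 10 mm thick, 14 mm high, 37 mm clear gap behind it; 49 mm out from the hinge plane, 225 mm along from the hinge, 184 mm above the table, 21 mm below the top of door and cupboard. Frame as the door's (y along the bar, x to the inside).
- rack (a point): middle of the inner floor of the open-topped steel rack on the door's inside, level, 107 mm above the table, walls 45 mm, door panel 50 mm above the rim. Inner room 122 mm (x, off the door) by 188 mm (y, along it). Swings with the door, frame as the door's; clear of the cupboard from 1.4 rad. Three shut clamps fit side by side, each along x, 60 mm apart.
- tub_in (a point): middle of the inner floor (5 mm above the table) of the white open tub fixed at the right; inner room 180 mm (x) by 140 mm (y), rim 45 mm above the table. Two open clamps fit side by side, each along y, 80 mm apart.
- key (a joint): turn of the brass key in rad: 0 at rest, grows clockwise from above, stop at 1.2. A spring turns it back when released (0.03 Nm at rest, 0.14 Nm at the stop).
- key_grip (a point): bow of the brass key on top of the cupboard: upright plate 56 mm long (y), 12 mm thick (x, the sides to grip), 34 mm tall, over a round housing of 32 mm radius. This point is on its vertical turning axis, 248 mm above the table, 14 mm below the bow's top, 25 mm above the housing. Frame turns with the key.
- tape: bystander: roll of packing tape, 96 mm across, 45 mm high, among the clamps; origin at the centre of its underside.
- bottle_a: bystander: green bottle 64 mm across, 190 mm high, at the right.
Mind the look-alikes: they are no part of the job. Leave any red or turquoise look-alike of the shut_a alone.

How it is judged:
On the way, in this order (a step that is already met when the one before it is completed fails the run):
1. the door is pulled open past its catch (over 0.9 rad) (value of joint door above 0.9 rad), for 0.1 s.
2. with the door open, every shut clamp lies in the door rack and every open clamp in the tub (value of joint door above 0.15 rad and x of shut_a in the frame of rack between -0.058 and 0.058 m and y of shut_a in the frame of rack between -0.09 and 0.09 m and z of shut_a in the frame of rack between 0 and 0.045 m and x of shut_b in the frame of rack between -0.058 and 0.058 m and y of shut_b in the frame of rack between -0.09 and 0.09 m and z of shut_b in the frame of rack between 0 and 0.045 m and x of shut_c in the frame of rack between -0.058 and 0.058 m and y of shut_c in the frame of rack between -0.09 and 0.09 m and z of shut_c in the frame of rack between 0 and 0.045 m and x of open_a in the frame of tub_in between -0.088 and 0.088 m and y of open_a in the frame of tub_in between -0.068 and 0.068 m and z of open_a in the frame of tub_in between 0 and 0.042 m and x of open_b in the frame of tub_in between -0.088 and 0.088 m and y of open_b in the frame of tub_in between -0.068 and 0.068 m and z of open_b in the frame of tub_in between 0 and 0.042 m), for 0.2 s.
3. the door is snapped shut past the catch (under 0.03 rad) (value of joint door below 0.03 rad), for 0.2 s.
4. with the door shut, the key is turned to its stop (over 1.1 rad) (value of joint key above 1.1 rad and value of joint door below 0.03 rad), for 0.1 s.
At the end, for the whole second after the job is handed in: Every shut clamp's hub is within the door rack (below its rim) and every open clamp's hub within the tub (below its rim), all at rest; the door is snapped shut (under 0.03 rad) and the key has sprung back (under 0.12 rad) (x of shut_a in the frame of rack between -0.058 and 0.058 m and y of shut_a in the frame of rack between -0.09 and 0.09 m and z of shut_a in the frame of rack between 0 and 0.045 m and x of shut_b in the frame of rack between -0.058 and 0.058 m and y of shut_b in the frame of rack between -0.09 and 0.09 m and z of shut_b in the frame of rack between 0 and 0.045 m and x of shut_c in the frame of rack between -0.058 and 0.058 m and y of shut_c in the frame of rack between -0.09 and 0.09 m and z of shut_c in the frame of rack between 0 and 0.045 m and x of open_a in the frame of tub_in between -0.088 and 0.088 m and y of open_a in the frame of tub_in between -0.068 and 0.068 m and z of open_a in the frame of tub_in between 0 and 0.042 m and x of open_b in the frame of tub_in between -0.088 and 0.088 m and y of open_b in the frame of tub_in between -0.068 and 0.068 m and z of open_b in the frame of tub_in between 0 and 0.042 m and linear speed of each of shut_a, shut_b, shut_c, open_a, open_b below 0.03 m/s and value of joint door below 0.03 rad and value of joint key below 0.12 rad); the robot touches nothing.
It fails at once if the tape or the green bottle is shifted more than 50 mm (distance of any of tape, bottle_a from where it was at the start of the episode above 0.05 m).
Of shut_a, shut_b, shut_c, open_a, open_b only 4 to 5 are there at a start; the rules pass over those that are not, and their reading is None.
At some moment in a run one of shut_a, shut_b, shut_c, open_a, open_b may be knocked a few centimetres aside while the robot is not near it.
Once in a run the grip may slacken for a moment while it holds something.
It also fails if it takes over 210 s, if anything falls off the work surface, if the arm or the gripper's body presses on something with over 40 N, if the wrist force passes 120 N, or if a joint passes its speed limit or range.

## Working session

There is one attempt and no reset: what is moved stays moved. The work goes in short steps, Python scripts to look and compute and a shell command to move; the robot and the scene stay as the last step left them, time stands still between calls to the robot, and variables do not carry over. Pictures are saved under pics/ and viewed, on a budget of 14 in all, crops included, one or two more only if the job needs it, and the job is handed in when it is done.

```bash
mkdir -p pics; ls; python3 - <<'E'
from bench import status, optics
import cv2, json
for n in ("scene","top"):
    im=optics.camera(n); cv2.imwrite(f"pics/{n}0.png",im[:,:,::-1]); 
    c=optics.get_calibration(n); print(n,{k:(v.tolist() if hasattr(v,'tolist') else v) for k,v in c.items()})
print(status.get_obs())
E
```

```text
pics
scene {'vertical_fov': 52.414948628280634, 'cx': 315.9457451353134, 'cy': 194.24849252709527, 'extrinsics': [[-0.765602042934215, -0.4683823482639308, 0.4409892149358331, 0.9496765476455337], [0.6431624466531887, -0.5721872934043764, 0.5088651771163543, 0.5426125420296197], [0.013984958707156154, 0.6732159216041611, 0.7393136978499851, 0.9535084858894808], [0.0, 0.0, 0.0, 1.0]]}
top {'vertical_fov': 52.54513703421725, 'cx': 315.46138530306234, 'cy': 193.78881114260858, 'extrinsics': [[-0.028302197008157032, 0.9847467032821912, -0.17167677775216902, 0.23731647000631603], [-0.9994167716621075, -0.0311595388022457, -0.013971387265494264, -0.017092728275763334], [-0.0191076467677875, 0.1711812300355606, 0.9850542545050552, 1.4645773575250562], [0.0, 0.0, 0.0, 1.0]]}
{'time_s': 0.1, 'q': array([-1.51928251e+00,  1.81435072e-01,  1.60790469e+00, -1.78212211e-05,
        1.35379848e+00, -2.06312613e-01]), 'dq': array([ 0.00083142, -0.00306249, -0.00227069, -0.00038866,  0.00176858,
       -0.00042621]), 'joint_efforts': array([ 4.56928565e-04, -4.45877516e+01, -3.52238166e+01, -3.79217081e-04,
        4.13528745e-03, -9.45849798e-07]), 'eef_pos': array([ 0.14659169, -0.55549037,  0.23049366]), 'eef_rot': array([ 0.09035917,  0.70127508,  0.09144975, -0.70120284]), 'wrist_force': array([-0.94288868, -0.61653646, -0.39884708]), 'torque': array([-0.01127839,  0.04695943,  0.0356268 ]), 'opening': 1.002780709374539}
```

View pics/top0.png

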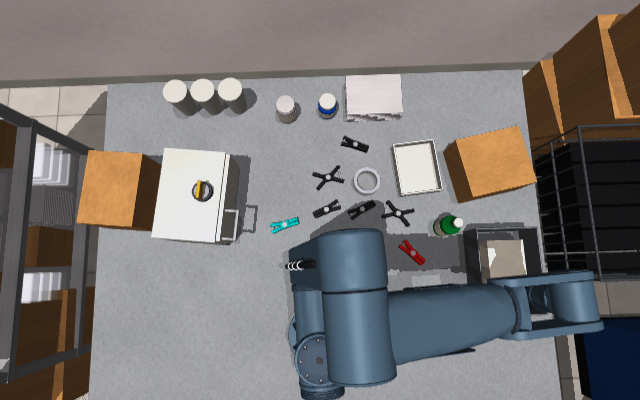

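View pics/scene0.png

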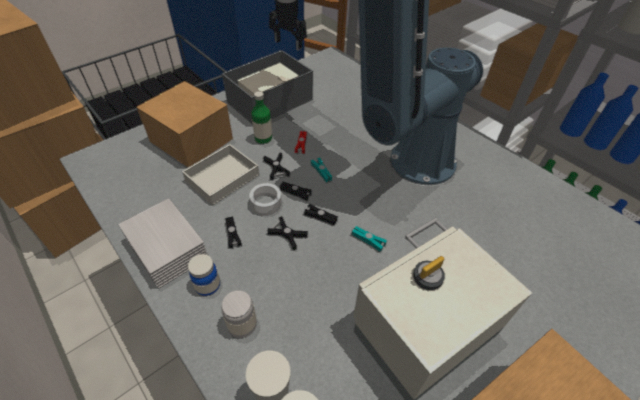

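Candidates in the top picture. Shut black clamps are at (354,144), (327,209) and (361,210). Open black clamps are at (328,178) and (397,213). Look-alikes are turquoise at (285,225), a second turquoise hidden under the arm and red at (411,251). The tape is at (367,181), the tub at (417,167), the key at (202,190) and the handle at (251,218).

```bash
cat > h.py <<'E'
import numpy as np, cv2
from bench import status, optics
def cal(n):
    c=optics.get_calibration(n); return 200/np.tan(np.radians(c["vertical_fov"])/2),c["cx"],c["cy"],np.array(c["extrinsics"])
def ray(n,u,v):
    f,cx,cy,E=cal(n); return E[:3,3],E[:3,:3]@np.array([(u-cx)/f,-(v-cy)/f,-1])
def p2w(n,u,v,z):
    o,d=ray(n,u,v); return (o+d*(z-o[2])/d[2])[:2]
def w2p(n,p):
    f,cx,cy,E=cal(n); q=E[:3,:3].T@(np.array(p)-E[:3,3]); return np.array([cx+f*q[0]/-q[2],cy-f*q[1]/-q[2]])
def tri(a,b):  # same point in top (a) and scene (b)
    o1,d1=ray("top",*a);o2,d2=ray("scene",*b)
    s=np.linalg.lstsq(np.c_[d1,-d2],o2-o1,rcond=None)[0]; p,q=o1+s[0]*d1,o2+s[1]*d2
    return (p+q)/2, np.linalg.norm(p-q)
def grab(name):
    im=optics.camera(name)[:,:,::-1].copy(); return im
def blobs(n,im,box,amin=60,z=.012):
    x0,y0,x1,y1=box; h=cv2.cvtColor(im[y0:y1,x0:x1],cv2.COLOR_BGR2HSV)
    m=(h[:,:,2]<60).astype(np.uint8); N,L,S,C=cv2.connectedComponentsWithStats(m)
    for i in range(1,N):
        if amin<=S[i,4]<=700:
            v,u=np.nonzero(L==i); P=np.array([p2w(n,a+x0,b+y0,z) for a,b in zip(u,v)])
            r=cv2.minAreaRect((P*1000).astype(np.float32))
            print(n,"px",C[i]+[x0,y0],"area",S[i,4],"w",P.mean(0).round(4),"rect c",np.round(r[0],0),"size",np.round(r[1],0),"ang",round(r[2]))
E
python3 - <<'E'
from h import *
t=cv2.imread("pics/top0.png");s=cv2.imread("pics/scene0.png")
blobs("top",t,(265,130,430,235),40); blobs("scene",s,(210,145,345,250),40)
a=cv2.resize(t[130:270,270:450],None,fx=4,fy=4,interpolation=cv2.INTER_CUBIC); cv2.imwrite("pics/c1.png",a)
b=cv2.resize(t[140:255,145:265],None,fx=5,fy=5,interpolation=cv2.INTER_CUBIC); cv2.imwrite("pics/c2.png",b)
# gripper check
for n in("top","scene"): print(n,w2p(n,status.get_obs()["eef_pos"]))
for z,pts in ((.205,[(164,148),(230,154),(217,242),(152,236)]),(.045,[(392,143),(434,139),(442,189),(400,195)])):
    print([p2w("top",*p,z).round(3) for p in pts])
E
```

```text
top px [354.36416185 144.72254335] area 173 w [ 0.6707 -0.146 ] rect c [ 673. -148.] size [99. 38.] ang 70
top px [327.83783784 177.56756757] area 185 w [ 0.5494 -0.0435] rect c [550. -44.] size [ 64. 102.] ang 15
top px [333.14666667 206.24      ] area 75 w [ 0.4428 -0.0591] rect c [445. -57.] size [33. 47.] ang 17
top px [361.25480769 208.87980769] area 208 w [ 0.43   -0.1601] rect c [ 430. -162.] size [ 37. 106.] ang 25
top px [397.10945274 213.46766169] area 201 w [ 0.4095 -0.2879] rect c [ 410. -288.] size [103.  67.] ang 69
top px [318.82051282 212.5       ] area 78 w [ 0.4216 -0.0067] rect c [421.  -8.] size [24. 44.] ang 25
scene px [275.46700508 167.94416244] area 197 w [ 0.4161 -0.2816] rect c [ 409. -288.] size [117.  67.] ang 67
scene px [295.62068966 190.4984326 ] area 319 w [ 0.4275 -0.1586] rect c [ 429. -162.] size [ 49. 108.] ang 27
scene px [320.11803279 215.00655738] area 305 w [ 0.4325 -0.0333] rect c [428. -35.] size [ 47. 100.] ang 26
scene px [231.77828054 233.02262443] area 221 w [ 0.6719 -0.1438] rect c [ 667. -147.] size [110.  34.] ang 63
scene px [287.25277778 233.25555556] area 360 w [ 0.5496 -0.0418] rect c [549. -44.] size [ 72. 105.] ang 15
top [507.15505176 290.21347413]
scene [287.44626508  48.9176565 ]
[array([0.623, 0.488]), array([0.596, 0.273]), array([0.315, 0.311]), array([0.339, 0.515])]
[array([ 0.663, -0.279]), array([ 0.672, -0.432]), array([ 0.488, -0.446]), array([ 0.471, -0.296])]
```

View pics/c1.png

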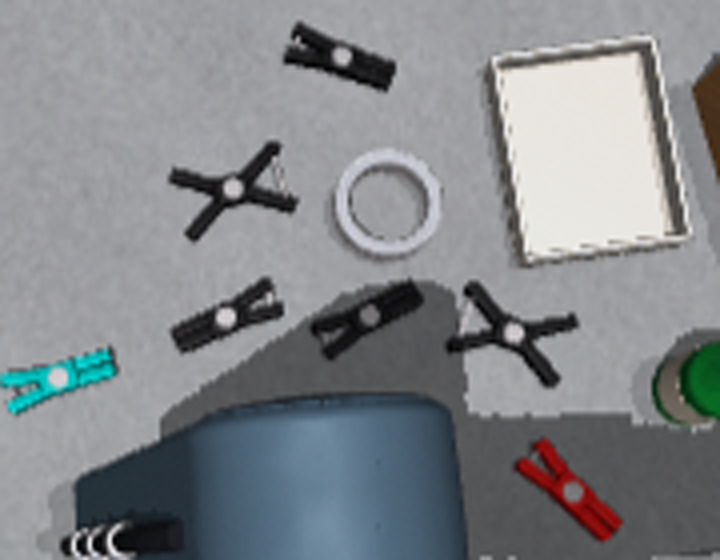

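View pics/c2.png

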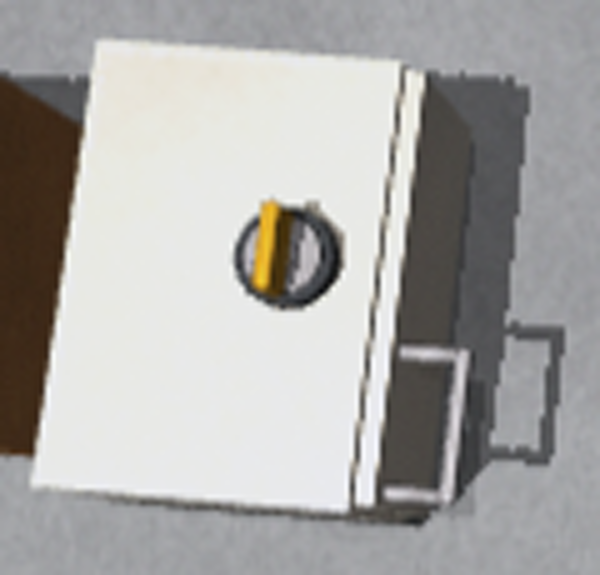

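The crop confirms three shut black clamps (hubs about (355,144), (326,209) and (362,208)), two open ones ((328,177) and (398,213)), and the coloured look-alikes kept apart. The door's free edge and handle are at the robot end, with the hinge at the far end. I'll sort the open clamps first, because the open door would crowd one of them.

```bash
cat > go.py <<'E'
# usage: go.py x y z jawdeg  (m, m, m, deg) -> shift/yaw in tool axes ; jaw taken mod 180
import sys
from h import *
from scipy.spatial.transform import Rotation as R
def tool():
    o=status.get_obs(); w,x,y,z=o["eef_rot"]; return o,R.from_quat([x,y,z,w])
if __name__=="__main__":
    o,r=tool(); M=r.as_matrix(); a=np.array(sys.argv[1:],float)
    ja=np.degrees(np.arctan2(M[1,1],M[0,1]))
    print("pos",o["eef_pos"].round(4),"xaxis",M[:,0].round(3),"jaw",ja.round(1),"q1,q6",o["q"][[0,5]].round(2),"F",o["wrist_force"].round(1),"open",round(o["opening"],3),"t",o["time_s"])
    for i in range(0,len(a),4):
        d=M.T@(a[i:i+3]-o["eef_pos"])*1000; y=-(a[i+3]-ja)  # tool x is down: + turn is cw from above
        y=(y+90)%180-90
        print("shift",d.round(0),"yaw",round(y,1),"or",round(y-180*np.sign(y),1))
E
python3 - <<'E'
from h import *
for n,p in dict(S1=(354.9,143.6),O1=(327.9,176.6),S2=(326.4,208.9),S3=(362.4,208.4),O2=(397.6,212.6)).items(): print(n,p2w("top",*p,.024).round(4))
print("tape",p2w("top",367,180,.045),"key",p2w("top",198.1,189.2,.262))
for a,b in (((199,179.5),0),((197.5,198.5),0)): print(p2w("top",*a,.262))
for c in ((401,65),(424,70),(352,508),(372,508)): print("door",p2w("top",c[0]/5+145,c[1]/5+140,.205))
for c in ((466,350),(448,500)): print("handle",p2w("top",c[0]/5+145,c[1]/5+140,.191))
E
python3 go.py .410 -.288 .1 159
```

```text
S1 [ 0.6713 -0.1471]
O1 [ 0.5503 -0.0436]
S2 [ 0.4322 -0.0343]
S3 [ 0.43   -0.1631]
O2 [ 0.411  -0.2876]
tape [ 0.52883676 -0.18226811] key [0.47231119 0.35579004]
[0.50233571 0.35367961]
[0.44373269 0.35699778]
door [0.59957005 0.2881211 ]
door [0.59573494 0.27319613]
door [0.31594767 0.31585372]
door [0.31558116 0.30337177]
handle [0.41473547 0.24812526]
handle [0.32004554 0.25904836]
pos [ 0.1466 -0.5555  0.2305] xaxis [-0.     0.002 -1.   ] jaw -75.2 q1,q6 [-1.52 -0.21] F [-0.9 -0.6 -0.4] open 1.003 t 0.1
shift [ 131. -191. -323.] yaw -54.2 or 125.8
```

```bash
python3 -m jog '[0,-35,-60,-8,60, 0,-70,-120,-16,60, 0,-100,-170,-24,60, 0,-130,-220,-32,60, 0,-150,-255,-40,60]'; python3 go.py .411 -.2876 .1 159
```

```text
time_s: 0.6
eef_pos: [0.3235, -0.3767, 0.231]
eef_rot: [0.327, 0.627, 0.327, -0.627]
wrist_force: [1.5, -1.0, 0.0]
opening: 0.601
pos [ 0.3235 -0.3767  0.231 ] xaxis [-0.  0. -1.] jaw -34.9 q1,q6 [-1.1  -0.49] F [ 1.5 -1.   0. ] open 0.601 t 0.6
shift [ 131.   21. -123.] yaw -13.9 or 166.1
```

```bash
python3 -m jog '[30,8,-40,-5,60, 60,14,-80,-10,60, 90,18,-110,-14,60, 110,18,-115,-14,60, 130,18,-115,-14,60]'; python3 -m jog '[0,0,0,0,60,0,0,0,0,60,0,0,0,0,60,0,0,0,0,60,0,0,0,0,60]' >/dev/null; python3 go.py .411 -.2876 .004 159
```

```text
time_s: 1.1
eef_pos: [0.4041, -0.2929, 0.0997]
eef_rot: [-0.4, -0.583, -0.401, 0.583]
wrist_force: [0.7, -0.3, 0.5]
opening: 0.602
pos [ 0.4039 -0.2956  0.1023] xaxis [ 0.001 -0.001 -1.   ] jaw -21.3 q1,q6 [-0.87 -0.5 ] F [ 0.5 -0.3 -0.7] open 0.598 t 1.6
shift [ 98.   4. -10.] yaw -0.3 or 179.7
```

```bash
python3 -m jog '[30,4,-10,0,60, 60,4,-10,0,60, 80,4,-10,0,60, 92,4,-10,0,60, 98,4,-10,0,60]'; python3 -m jog '[0,0,0,0,60,0,0,0,0,10,0,0,0,0,10,0,0,0,0,10,0,0,0,0,10]'; python3 go.py .411 -.2876 .004 159 
```

```text
time_s: 2.1
eef_pos: [0.4107, -0.2869, 0.0026]
eef_rot: [-0.399, -0.584, -0.4, 0.584]
wrist_force: [-0.4, 0.4, -0.1]
opening: 0.601
time_s: 2.6
eef_pos: [0.4118, -0.288, 0.0046]
eef_rot: [0.4, 0.584, 0.398, -0.583]
wrist_force: [-0.2, -0.2, 6.1]
opening: 0.289
pos [ 0.4118 -0.288   0.0046] xaxis [ 0.002 -0.002 -1.   ] jaw -21.2 q1,q6 [-0.85 -0.48] F [-0.2 -0.2  6.1] open 0.289 t 2.6
shift [ 1. -1. -0.] yaw -0.2 or 179.8
```

```bash
python3 -m jog '[0,0,0,0,10, -30,0,0,0,10, -60,0,0,0,10, -90,0,0,0,10, -100,0,0,0,10]'; python3 -m jog '[0,0,0,0,10,0,0,0,0,10,0,0,0,0,10,0,0,0,0,10,0,0,0,0,10]' ; python3 go.py .5335 -.366 .012 4.7 
```

```text
time_s: 3.1
eef_pos: [0.4124, -0.2885, 0.1065]
eef_rot: [0.401, 0.584, 0.397, -0.583]
wrist_force: [0.2, -1.0, -0.7]
opening: 0.293
time_s: 3.6
eef_pos: [0.4106, -0.2866, 0.1023]
eef_rot: [-0.399, -0.583, -0.4, 0.584]
wrist_force: [0.4, -0.3, -0.8]
opening: 0.292
pos [ 0.4106 -0.2866  0.1023] xaxis [-0.001  0.001 -1.   ] jaw -21.2 q1,q6 [-0.85 -0.48] F [ 0.4 -0.3 -0.8] open 0.292 t 3.6
shift [ 90. 144.  30.] yaw -25.9 or 154.1
```

```bash
python3 -m jog '[0,40,8,-7,10, 0,80,16,-14,10, 0,115,24,-21,10, 0,144,30,-26,10, 0,144,30,-26,10]'>/dev/null; python3 -m jog '[0,0,0,0,10,0,0,0,0,10,0,0,0,0,10,0,0,0,0,10,30,0,0,0,10]' ; python3 go.py .5335 -.366 .012 4.7 
```

```text
time_s: 4.6
eef_pos: [0.5369, -0.3697, 0.0782]
eef_rot: [0.524, 0.479, 0.517, -0.479]
wrist_force: [-0.1, -0.4, -0.9]
opening: 0.29
pos [ 0.5369 -0.3697  0.0782] xaxis [ 0.007 -0.007 -1.   ] jaw 4.8 q1,q6 [-0.78 -0.87] F [-0.1 -0.4 -0.9] open 0.29 t 4.6
shift [66. -4. -4.] yaw 0.1 or -179.9
```

```bash
python3 -m jog '[20,-2,-2,0,10, 40,-2,-2,0,10, 52,-2,-2,0,10, 60,-2,-2,0,10, 60,-2,-2,0,10]'; python3 -m jog '[0,0,0,0,10,0,0,0,0,50,0,0,0,0,50,0,0,0,0,50,-25,0,0,0,50]'; python3 -m jog '[-30,0,0,0,60, -60,0,0,0,60, -80,0,0,0,60, -80,0,0,0,60, -80,0,0,0,60]' ; python3 go.py .5503 -.0436 .12 15 
```

```text
time_s: 5.1
eef_pos: [0.5317, -0.3649, 0.0125]
eef_rot: [0.52, 0.479, 0.521, -0.479]
wrist_force: [0.3, 1.0, -1.2]
opening: 0.287
time_s: 5.6
eef_pos: [0.5301, -0.3633, 0.0353]
eef_rot: [0.518, 0.479, 0.523, -0.479]
wrist_force: [0.3, 0.6, -0.2]
opening: 0.5
time_s: 6.1
eef_pos: [0.5323, -0.3654, 0.1186]
eef_rot: [0.521, 0.479, 0.52, -0.479]
wrist_force: [0.0, -0.5, 0.6]
opening: 0.598
pos [ 0.5323 -0.3654  0.1186] xaxis [ 0.001 -0.001 -1.   ] jaw 4.8 q1,q6 [-0.79 -0.87] F [ 0.  -0.5  0.6] open 0.598 t 6.1
shift [  -2.   45. -319.] yaw -10.2 or 169.8
```

```bash
python3 -m jog '[0,6,-45,-2,60, 0,13,-90,-4,60, 0,20,-135,-6,60, 0,26,-180,-8,60, 0,32,-225,-10,60]'>/dev/null; python3 -m jog '[0,6,-45,0,60, 0,13,-94,0,60, 0,13,-94,0,60, 0,13,-94,0,60, 0,13,-94,0,60]' ; python3 go.py .5503 -.0436 .004 15 
```

```text
time_s: 7.1
eef_pos: [0.5337, -0.0448, 0.1175]
eef_rot: [0.56, 0.431, 0.56, -0.432]
wrist_force: [0.2, -0.4, -0.3]
opening: 0.599
pos [ 0.5337 -0.0448  0.1175] xaxis [-0.001 -0.    -1.   ] jaw 14.8 q1,q6 [-0.31 -0.56] F [ 0.2 -0.4 -0.3] open 0.599 t 7.1
shift [113.  16.   3.] yaw -0.2 or 179.8
```

```bash
python3 -m jog '[30,16,3,0,60, 60,16,3,0,60, 85,16,3,0,60, 105,16,3,0,60, 113,16,3,0,60]'; python3 -m jog '[0,0,0,0,60,0,0,0,0,10,0,0,0,0,10,0,0,0,0,10,0,0,0,0,10]'; python3 -m jog '[-30,0,0,0,10, -60,0,0,0,10, -90,0,0,0,10, -110,0,0,0,10, -110,0,0,0,10]' ; python3 go.py .6135 -.36 .11 4.7 
```

```text
time_s: 7.6
eef_pos: [0.5485, -0.0443, 0.0026]
eef_rot: [0.558, 0.432, 0.561, -0.433]
wrist_force: [-0.5, -0.5, 0.2]
opening: 0.596
time_s: 8.1
eef_pos: [0.5515, -0.0436, 0.0068]
eef_rot: [0.561, 0.432, 0.559, -0.431]
wrist_force: [-0.7, -1.3, 5.4]
opening: 0.289
time_s: 8.6
eef_pos: [0.5525, -0.0435, 0.1187]
eef_rot: [0.562, 0.432, 0.558, -0.431]
wrist_force: [0.1, 0.0, -1.8]
opening: 0.287
pos [ 0.5525 -0.0435  0.1187] xaxis [ 0.006 -0.002 -1.   ] jaw 14.8 q1,q6 [-0.29 -0.55] F [ 0.1  0.  -1.8] open 0.287 t 8.6
shift [ 10. -22. 322.] yaw 10.1 or -169.9
```

```bash
python3 -m jog '[0,-3,45,2,10, 0,-6,90,4,10, 0,-9,135,6,10, 0,-12,180,8,10, 0,-15,225,10,10]'>/dev/null; python3 -m jog '[0,5,45,0,10, 0,10,94,0,10, 0,10,94,0,10, 0,10,94,0,10, 0,10,94,0,10]' ; python3 go.py .6135 -.36 .012 4.7 
```

```text
time_s: 9.6
eef_pos: [0.6101, -0.3556, 0.1135]
eef_rot: [0.519, 0.479, 0.522, -0.479]
wrist_force: [0.2, 0.8, -1.8]
opening: 0.296
pos [ 0.6101 -0.3556  0.1135] xaxis [-0.002  0.002 -1.   ] jaw 4.8 q1,q6 [-0.7  -0.78] F [ 0.2  0.8 -1.8] open 0.296 t 9.6
shift [102.   3.   5.] yaw 0.1 or -179.9
```

```bash
python3 -m jog '[30,3,3,0,10, 60,3,3,0,10, 80,3,3,0,10, 92,3,3,0,10, 98,3,3,0,10]'; python3 -m jog '[0,0,0,0,10,0,0,0,0,50,0,0,0,0,50,0,0,0,0,50,-25,0,0,0,50]'; python3 -m jog '[-40,0,0,0,60, -80,0,0,0,60, -120,0,0,0,60, -160,0,0,0,40, -200,0,0,0,40]' ; python3 go.py .37 .25 .26 97; python3 - <<'E'
from h import *
t=grab("top"); cv2.imwrite("pics/top1.png",t); s=grab("scene"); cv2.imwrite("pics/scene1.png",s)
blobs("top",t,(265,130,392,235),40); blobs("scene",s,(210,145,345,250),40)
E
```

```text
time_s: 10.1
eef_pos: [0.6137, -0.3581, 0.0159]
eef_rot: [0.52, 0.478, 0.522, -0.478]
wrist_force: [0.3, -0.4, -0.6]
opening: 0.284
time_s: 10.6
eef_pos: [0.6119, -0.3584, 0.0392]
eef_rot: [0.518, 0.479, 0.523, -0.479]
wrist_force: [0.5, -0.8, 0.2]
opening: 0.501
time_s: 11.1
eef_pos: [0.614, -0.3601, 0.2449]
eef_rot: [0.521, 0.479, 0.52, -0.479]
wrist_force: [0.8, -0.8, 0.2]
opening: 0.399
pos [ 0.614  -0.3601  0.2449] xaxis [ 0.001 -0.001 -1.   ] jaw 4.8 q1,q6 [-0.7  -0.78] F [ 0.8 -0.8  0.2] open 0.399 t 11.1
shift [ -16. -193. -628.] yaw 87.8 or -92.2
top px [354.36416185 144.72254335] area 173 w [ 0.6707 -0.146 ] rect c [ 673. -148.] size [99. 38.] ang 70
top px [331.08313539 206.78147268] area 421 w [ 0.4413 -0.0519] rect c [463. -81.] size [172. 352.] ang 15
scene px [230.93142857 169.38857143] area 175 w [ 0.5341 -0.3687] rect c [ 529. -378.] size [64. 99.] ang 10
scene px [216.60769231 183.5       ] area 130 w [ 0.6039 -0.3422] rect c [ 605. -345.] size [64. 48.] ang 1
scene px [295.93023256 190.68313953] area 344 w [ 0.4272 -0.1573] rect c [ 430. -160.] size [ 51. 110.] ang 29
scene px [320.1060241  214.11566265] area 415 w [ 0.4303 -0.036 ] rect c [430. -34.] size [ 54. 109.] ang 22
scene px [229.35135135 221.98648649] area 74 w [ 0.656  -0.1823] rect c [ 657. -180.] size [43. 22.] ang 68
scene px [233.20714286 238.55714286] area 140 w [ 0.6795 -0.1241] rect c [ 678. -124.] size [58. 34.] ang 61
```

View pics/top1.png

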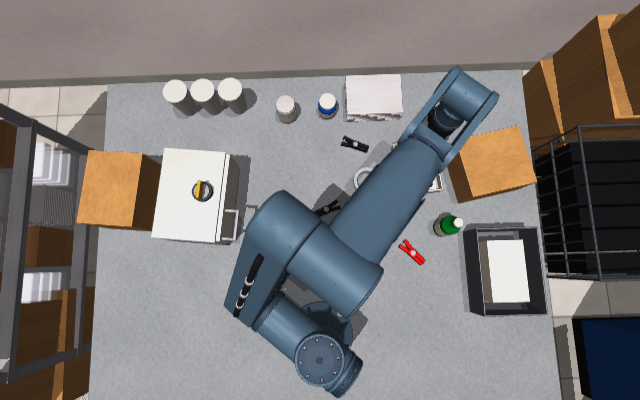

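Both open clamps are in the tub in the scene camera: blobs at (231,169) and (217,184) map inside it. S1 at (354,144) has not moved. Next is the door handle.

```bash
python3 -m jog '[0,-14,-42,8,40, 0,-28,-84,16,40, 0,-42,-126,24,40, 0,-56,-168,32,40, 0,-70,-210,40,40]'; python3 go.py .3675 .254 .26 -96;
```

```text
time_s: 11.7
eef_pos: [0.526, -0.1552, 0.2425]
eef_rot: [0.324, 0.629, 0.323, -0.629]
wrist_force: [1.4, 0.7, 0.2]
opening: 0.403
pos [ 0.526  -0.1552  0.2425] xaxis [ 0.001 -0.    -1.   ] jaw -35.6 q1,q6 [-0.5   0.12] F [1.4 0.7 0.2] open 0.403 t 11.7
shift [ -18. -367. -241.] yaw 60.4 or -119.6
```

```bash
python3 -m jog '[-5,-36,-24,8,40, -10,-72,-48,16,40, -15,-108,-72,24,40, -18,-145,-95,32,40, -18,-180,-118,38,40]'; python3 go.py .3675 .254 .26 -96;
```

```text
time_s: 12.2
eef_pos: [0.4473, 0.045, 0.2612]
eef_rot: [0.101, 0.701, 0.101, -0.699]
wrist_force: [0.7, 1.0, 0.0]
opening: 0.399
pos [0.4473 0.045  0.2612] xaxis [ 0.002 -0.    -1.   ] jaw -73.6 q1,q6 [-0.16  1.12] F [0.7 1.  0. ] open 0.399 t 12.2
shift [   1. -223.   17.] yaw 22.4 or -157.6
```

```bash
python3 -m jog '[0,-40,3,8,40, 0,-80,6,16,40, 0,-120,8,22,40, 0,-160,11,22,40, 0,-200,14,22,40]'; python3 -m jog '[0,0,0,0,30,0,0,0,0,30,0,0,0,0,30,0,0,0,0,30,0,0,0,0,30]' ;python3 go.py .3675 .254 .26 -96;
```

```text
time_s: 12.7
eef_pos: [0.3761, 0.2325, 0.2608]
eef_rot: [-0.033, 0.707, -0.032, -0.706]
wrist_force: [1.2, -0.9, 0.5]
opening: 0.399
time_s: 13.2
eef_pos: [0.3774, 0.2301, 0.2603]
eef_rot: [-0.033, 0.706, -0.033, -0.706]
wrist_force: [-0.1, -0.0, -1.2]
opening: 0.299
pos [0.3774 0.2301 0.2603] xaxis [ 0. -0. -1.] jaw -95.4 q1,q6 [0.28 1.94] F [-0.1 -0.  -1.2] open 0.299 t 13.2
shift [  0. -23.  12.] yaw 0.6 or -179.4
```

```bash
python3 -m jog '[0,-23,12,0,38, 0,-23,12,0,38, 0,-23,12,0,38, 20,-23,12,0,38, 40,-23,12,0,38]'; python3 -m jog '[15,0,0,0,38, 30,0,0,0,38, 42,0,0,0,38, 52,0,0,0,38, 52,0,0,0,38]' ;python3 go.py .3675 .254 .168 -96;
```

```text
time_s: 13.7
eef_pos: [0.3679, 0.2545, 0.2204]
eef_rot: [-0.033, 0.707, -0.032, -0.706]
wrist_force: [0.2, -0.3, -0.8]
opening: 0.379
time_s: 14.2
eef_pos: [0.3663, 0.2545, 0.167]
eef_rot: [0.032, -0.706, 0.033, 0.707]
wrist_force: [0.2, -0.1, -0.3]
opening: 0.378
pos [0.3663 0.2545 0.167 ] xaxis [-0.002 -0.001 -1.   ] jaw -95.3 q1,q6 [0.34 2.  ] F [ 0.2 -0.1 -0.3] open 0.378 t 14.2
shift [-1.  0. -1.] yaw 0.7 or -179.3
```

```bash
python3 -m jog '[0,0,0,0,0,0,0,0,0,0,0,0,0,0,0,0,0,0,0,0,0,0,0,0,0]'; python3 - <<'E'
# arc of the handle in current tool axes, from commanded pose
from go import *
o,r=tool(); M=r.as_matrix(); H=np.array([.5964,.2802]); p=np.array([.3675,.254]); ja=np.degrees(np.arctan2(M[1,1],M[0,1]))
print(o["eef_pos"],o["opening"],o["wrist_force"],ja)
def at(t): c,s=np.cos(t),np.sin(t); return H+np.array([[c,-s],[s,c]])@(p-H)
# chained calls: express each 5-row call in the tool frame at its start (yaw=start yaw+theta)
for k in range(4):
    t0=k*.4; a=np.radians(ja)+t0; yv=np.array([np.cos(a),np.sin(a)]); zv=np.array([np.sin(a),-np.cos(a)])
    for j in range(1,6):
        d=(at(t0+j*.08)-at(t0))*1000; print(k,round(t0+j*.08,2),(d@yv).round(0),(d@zv).round(0),round(-np.degrees(j*.08),1))
print(at(1.6))
E
```

```text
time_s: 14.7
eef_pos: [0.3675, 0.2556, 0.1691]
eef_rot: [-0.033, 0.707, -0.032, -0.706]
wrist_force: [0.5, 3.1, 3.5]
opening: 0.105
[0.36751995 0.25560368 0.16906715] 0.10470043951969583 [0.51568482 3.10355868 3.54663092] -95.24264971707423
0 0.08 18.0 -4.0 -4.6
0 0.16 35.0 -10.0 -9.2
0 0.24 52.0 -18.0 -13.8
0 0.32 69.0 -26.0 -18.3
0 0.4 84.0 -36.0 -22.9
1 0.48 18.0 -4.0 -4.6
1 0.56 35.0 -10.0 -9.2
1 0.64 52.0 -18.0 -13.8
1 0.72 69.0 -26.0 -18.3
1 0.8 84.0 -36.0 -22.9
2 0.88 18.0 -4.0 -4.6
2 0.96 35.0 -10.0 -9.2
2 1.04 52.0 -18.0 -13.8
2 1.12 69.0 -26.0 -18.3
2 1.2 84.0 -36.0 -22.9
3 1.28 18.0 -4.0 -4.6
3 1.36 35.0 -10.0 -9.2
3 1.44 52.0 -18.0 -13.8
3 1.52 69.0 -26.0 -18.3
3 1.6 84.0 -36.0 -22.9
[0.6292726  0.05216263]
```

```bash
python3 -m jog '[18,18,-4,-5,20,0,18,-4,-5,20,0,18,-4,-5,20,0,18,-4,-5,20,0,18,-4,-5,20]' >/dev/null & wait; python3 go.py .3675 .254 .168 -96
```

```text
pos [0.3692 0.2368 0.168 ] xaxis [-0. -0. -1.] jaw -90.2 q1,q6 [0.3  1.87] F [-0.1 -1.3 -0.6] open 0.201 t 15.2
shift [ -0. -17.   2.] yaw 5.8 or -174.2
```

```bash
python3 -m jog '[0,18,-4,-5,20, 0,35,-10,-9,20, 0,52,-18,-14,20, 0,69,-26,-18,20, 0,84,-36,-23,20]'; python3 go.py .3675 .254 .168 -96; python3 -m jog '[0,18,-4,-5,20, 0,35,-10,-9,20, 0,52,-18,-14,20, 0,69,-26,-18,20, 0,84,-36,-23,20]'; python3 go.py .3675 .254 .168 -96; python3 - <<'E'
from h import *
t=grab("top"); cv2.imwrite("pics/top2.png",t)
E
```

```text
time_s: 15.7
eef_pos: [0.4046, 0.1522, 0.1677]
eef_rot: [-0.141, -0.693, -0.141, 0.693]
wrist_force: [-0.0, 0.2, 0.5]
opening: 0.201
pos [0.4046 0.1522 0.1677] xaxis [-0.001  0.    -1.   ] jaw -67.0 q1,q6 [0.08 1.25] F [-0.   0.2  0.5] open 0.201 t 15.7
shift [  -0. -108.   -6.] yaw 29.0 or -151.0
time_s: 16.2
eef_pos: [0.4706, 0.0887, 0.1676]
eef_rot: [-0.276, -0.651, -0.276, 0.651]
wrist_force: [-1.6, 0.9, 1.2]
opening: 0.197
pos [0.4706 0.0887 0.1676] xaxis [-0.001  0.    -1.   ] jaw -44.0 q1,q6 [-0.06  0.71] F [-1.6  0.9  1.2] open 0.197 t 16.2
shift [  -0. -189.  -47.] yaw 52.0 or -128.0
```

View pics/top2.png

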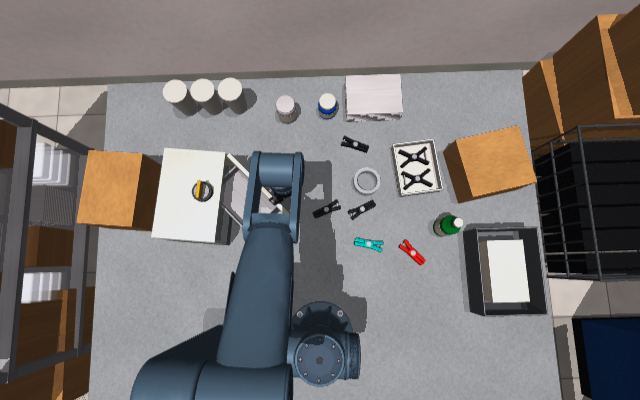

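The door is swinging with the tool, about 0.85 rad so far. Both open clamps are flat in the tub at (414,157) and (418,179). Continue the arc.

```bash
python3 -m jog '[0,18,-4,-5,20, 0,35,-10,-9,20, 0,52,-18,-14,20, 0,69,-26,-18,20, 0,84,-36,-23,20]'; python3 -m jog '[0,18,-4,-5,20, 0,35,-10,-9,20, 0,52,-18,-14,20, 0,69,-26,-18,20, 0,69,-26,-18,20]'; python3 -m jog '[0,0,0,0,20,0,0,0,0,20,0,0,0,0,20,0,0,0,0,20,0,0,0,0,38]';python3 go.py .3675 .254 .168 -96; 
```

```text
time_s: 16.75
eef_pos: [0.5558, 0.0565, 0.1675]
eef_rot: [-0.399, -0.583, -0.4, 0.584]
wrist_force: [-1.1, 0.4, -0.5]
opening: 0.201
time_s: 17.25
eef_pos: [0.631, 0.056, 0.1677]
eef_rot: [0.486, 0.514, 0.486, -0.514]
wrist_force: [0.7, -0.7, 0.2]
opening: 0.197
time_s: 17.75
eef_pos: [0.6294, 0.0556, 0.1685]
eef_rot: [0.486, 0.514, 0.486, -0.514]
wrist_force: [-0.8, 0.1, 0.2]
opening: 0.354
pos [0.6294 0.0556 0.1685] xaxis [ 0.  0. -1.] jaw -3.2 q1,q6 [-0.1  -0.04] F [-0.8  0.1  0.2] open 0.354 t 17.75
shift [   0. -273. -183.] yaw -87.2 or 92.8
```

```bash
python3 -m jog '[-25,0,0,0,38, -60,0,0,0,38, -100,0,0,0,45, -110,0,0,0,60, -110,0,0,0,60]';python3 go.py .6713 -.1471 .28 160; python3 -m jog '[0,0,40,3,60, 0,-10,80,6,60, 0,-20,120,10,60, 0,-30,160,14,60, 0,-45,200,17,60]'; python3 -m jog '[0,0,0,0,60,0,0,0,0,60,0,0,0,0,60,0,0,0,0,60,0,0,0,0,60]'>/dev/null;python3 go.py .6713 -.1471 .004 160;  python3 - <<'E'
from h import *
t=grab("top"); cv2.imwrite("pics/top3.png",t); s=grab("scene"); cv2.imwrite("pics/scene3.png",s)
E
```

```text
time_s: 18.25
eef_pos: [0.6308, 0.0555, 0.2811]
eef_rot: [0.487, 0.515, 0.484, -0.513]
wrist_force: [0.8, 0.4, -0.8]
opening: 0.598
pos [0.6308 0.0555 0.2811] xaxis [ 0.005 -0.    -1.   ] jaw -3.2 q1,q6 [-0.1  -0.04] F [ 0.8  0.4 -0.8] open 0.598 t 18.25
shift [  1.  52. 200.] yaw 16.8 or -163.2
time_s: 18.75
eef_pos: [0.572, -0.1425, 0.2758]
eef_rot: [-0.403, -0.58, -0.405, 0.581]
wrist_force: [0.9, -0.5, 0.0]
opening: 0.602
pos [ 0.5738 -0.1403  0.278 ] xaxis [-0.  0. -1.] jaw -20.1 q1,q6 [-0.44 -0.09] F [ 0.5 -0.3 -0.6] open 0.602 t 19.25
shift [274.  94. -27.] yaw -0.1 or 179.9
```

View pics/top3.png

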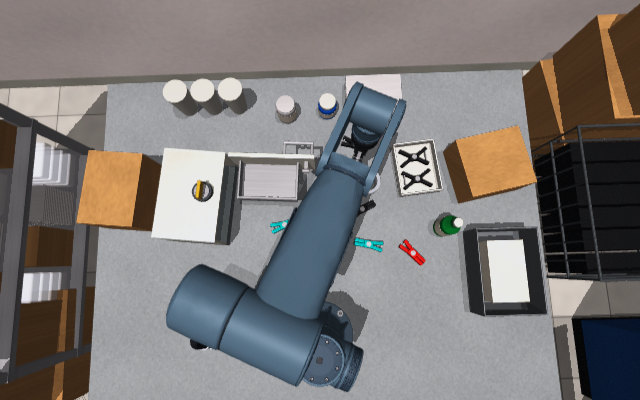

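The door is wide open, with the rack at px (238–300, 160–200). Picking S1 now, with a rack crop at the same time.

```bash
python3 -m jog '[40,47,-14,0,60, 80,94,-27,0,60, 120,94,-27,0,60, 160,94,-27,0,60, 180,94,-27,0,60]';python3 -m jog '[0,0,0,0,60,0,0,0,0,60,0,0,0,0,60,0,0,0,0,60,0,0,0,0,60]'>/dev/null;python3 go.py .6713 -.1471 .004 160;  python3 - <<'E'
from h import *
t=cv2.imread("pics/top3.png"); cv2.imwrite("pics/c3.png",cv2.resize(t[135:215,222:327],None,fx=7,fy=7,interpolation=cv2.INTER_CUBIC))
E
```

```text
time_s: 19.85
eef_pos: [0.6685, -0.1468, 0.0916]
eef_rot: [-0.402, -0.578, -0.407, 0.581]
wrist_force: [-1.6, -0.7, -0.9]
opening: 0.602
pos [ 0.672  -0.1491  0.1004] xaxis [ 0.003 -0.001 -1.   ] jaw -20.2 q1,q6 [-0.39 -0.04] F [-1.2  0.2 -0.2] open 0.602 t 20.35
shift [96. -2. -2.] yaw -0.2 or 179.8
```

View pics/c3.png

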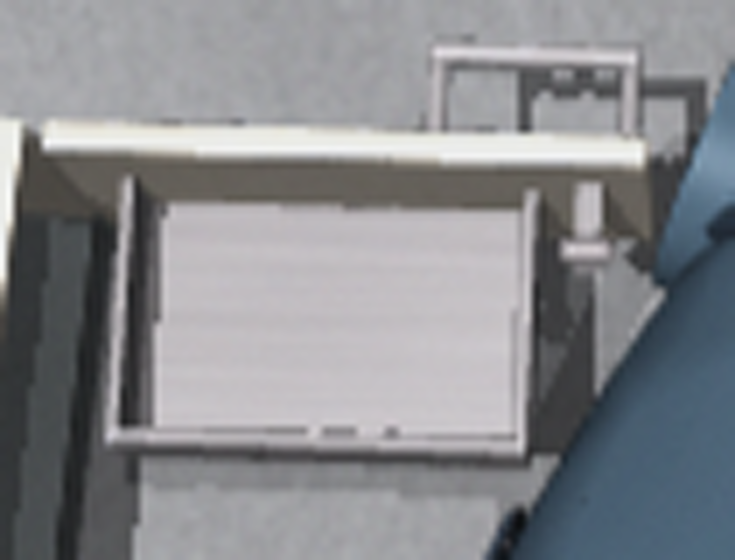

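```bash
python3 - <<'E'
from h import *
P=lambda c,z: p2w("top",(c[0]+.5)/7-.5+222,(c[1]+.5)/7-.5+135,z).round(4)
print("rim outer front",P((106,443),.152),P((526,458),.152)," rim back",P((128,180),.152),P((533,190),.152))
print("floor left",P((162,203),.107),P((152,430),.107))
print("door top outer",P((45,122),.205),P((645,145),.205),"inner",P((45,148),.205),P((645,165),.205))
print("handle",P((432,48),.191),P((640,50),.191))
E
python3 -m jog '[30,-2,-2,0,60, 60,-2,-2,0,60, 80,-2,-2,0,60, 92,-2,-2,0,60, 96,-2,-2,0,60]'; python3 -m jog '[0,0,0,0,60,0,0,0,0,10,0,0,0,0,10,0,0,0,0,10,0,0,0,0,10]'; python3 -m jog '[-40,0,0,0,10, -80,0,0,0,10, -120,0,0,0,10, -160,0,0,0,10, -200,0,0,0,10]' ; python3 go.py .53 .14 .25 90
```

```text
rim outer front [0.4607 0.2613] [0.4473 0.0636]  rim back [0.5879 0.2514] [0.5766 0.0577]
floor left [0.5877 0.2437] [0.4741 0.2484]
door top outer [0.6026 0.2791] [0.5824 0.0028] inner [0.5902 0.279 ] [0.5729 0.0031]
handle [0.6363 0.1012] [0.632  0.0041]
time_s: 20.85
eef_pos: [0.6693, -0.146, 0.0014]
eef_rot: [-0.404, -0.58, -0.405, 0.58]
wrist_force: [0.2, -0.8, 0.0]
opening: 0.599
time_s: 21.35
eef_pos: [0.6712, -0.1467, 0.0042]
eef_rot: [0.405, 0.581, 0.403, -0.579]
wrist_force: [0.4, 0.1, 6.0]
opening: 0.29
time_s: 21.85
eef_pos: [0.6695, -0.146, 0.2039]
eef_rot: [-0.404, -0.58, -0.404, 0.58]
wrist_force: [0.2, -0.5, -1.4]
opening: 0.287
pos [ 0.6695 -0.146   0.2039] xaxis [-0.  0. -1.] jaw -20.2 q1,q6 [-0.39 -0.03] F [ 0.2 -0.5 -1.4] open 0.287 t 21.85
shift [ -46. -230. -220.] yaw 69.8 or -110.2
```

```bash
python3 -m jog '[-40,0,0,0,10, -66,0,-10,8,10, -66,-30,-40,16,10, -66,-60,-70,24,10, -66,-90,-100,32,10]'; python3 go.py .520 .213 .27 -93.9
```

```text
time_s: 22.35
eef_pos: [0.619, -0.0201, 0.2684]
eef_rot: [0.227, 0.67, 0.227, -0.67]
wrist_force: [0.5, 0.5, 0.4]
opening: 0.289
pos [ 0.619  -0.0201  0.2684] xaxis [ 0.  0. -1.] jaw -52.6 q1,q6 [-0.22  0.69] F [0.5 0.5 0.4] open 0.289 t 22.35
shift [  -2. -245.  -63.] yaw 41.3 or -138.7
```

```bash
python3 -m jog '[0,-42,-10,8,10, 0,-84,-22,16,10, 0,-126,-34,24,10, 0,-168,-45,32,10, 0,-210,-55,40,10]';  python3 -m jog '[0,0,0,0,10,0,0,0,0,10,0,0,0,0,10,0,0,0,0,10,0,0,0,0,10]';python3 go.py .520 .213 .116 -93.9
```

```text
time_s: 22.85
eef_pos: [0.5337, 0.18, 0.2684]
eef_rot: [-0.016, 0.707, -0.016, -0.707]
wrist_force: [0.7, 0.3, -0.9]
opening: 0.287
time_s: 23.35
eef_pos: [0.5353, 0.1773, 0.2682]
eef_rot: [0.014, -0.707, 0.014, 0.707]
wrist_force: [-0.5, 0.2, -0.1]
opening: 0.288
pos [0.5353 0.1773 0.2682] xaxis [-0. -0. -1.] jaw -92.3 q1,q6 [0.11 1.72] F [-0.5  0.2 -0.1] open 0.288 t 23.35
shift [152. -35.  17.] yaw 1.6 or -178.4
```

```bash
python3 -m jog '[0,-18,9,2,10, 0,-35,17,2,10, 0,-35,17,2,10, 35,-35,17,2,10, 70,-35,17,2,10]';  python3 -m jog '[10,0,0,0,10,20,0,0,0,10,30,0,0,0,10,30,0,0,0,10,30,0,0,0,10]';python3 go.py .520 .213 .114 -93.9
```

```text
time_s: 23.85
eef_pos: [0.5208, 0.2135, 0.1988]
eef_rot: [-0.026, 0.708, -0.026, -0.705]
wrist_force: [0.3, -0.8, -0.7]
opening: 0.292
time_s: 24.35
eef_pos: [0.5199, 0.2142, 0.1692]
eef_rot: [-0.026, 0.707, -0.026, -0.706]
wrist_force: [0.0, -0.5, 0.2]
opening: 0.285
pos [0.5199 0.2142 0.1692] xaxis [ 0.001  0.    -1.   ] jaw -94.2 q1,q6 [0.18 1.82] F [ 0.  -0.5  0.2] open 0.285 t 24.35
shift [55.  1. -0.] yaw -0.3 or 179.7
```

```bash
python3 -m jog '[12,0,0,0,10, 24,0,0,0,10, 36,0,0,0,10, 46,0,0,0,10, 54,0,0,0,10]';  python3 -m jog '[0,0,0,0,10,0,0,0,0,42,0,0,0,0,42,0,0,0,0,42,-10,0,0,0,42]'; python3 -m jog '[-35,0,0,0,42, -70,0,0,0,42, -110,0,0,0,60, -150,0,0,0,60, -150,0,0,0,60]';python3 go.py .4322 -.0343 .25 26
```

```text
time_s: 24.85
eef_pos: [0.5186, 0.214, 0.1127]
eef_rot: [0.026, -0.706, 0.026, 0.707]
wrist_force: [-0.1, 0.3, 0.5]
opening: 0.291
time_s: 25.35
eef_pos: [0.5185, 0.214, 0.1238]
eef_rot: [0.026, -0.706, 0.026, 0.707]
wrist_force: [-1.8, 0.0, -0.1]
opening: 0.417
time_s: 25.85
eef_pos: [0.5226, 0.2149, 0.2826]
eef_rot: [-0.027, 0.711, -0.025, -0.702]
wrist_force: [1.1, -0.2, 0.6]
opening: 0.603
pos [0.5226 0.2149 0.2826] xaxis [ 0.013  0.002 -1.   ] jaw -94.2 q1,q6 [0.18 1.82] F [ 1.1 -0.2  0.6] open 0.603 t 25.85
shift [ 31. 255.  72.] yaw 59.8 or -120.2
```

```bash
python3 - <<'E'
from h import *
t=grab("top"); cv2.imwrite("pics/top4.png",t); s=grab("scene"); cv2.imwrite("pics/scene4.png",s)
blobs("top",t,(300,130,392,235),40); blobs("scene",s,(210,145,345,250),40)
E
python3 -m jog '[0,42,12,8,60, 0,84,24,16,60, 0,126,36,24,60, 0,168,48,32,60, 0,210,60,40,60]'; python3 go.py .4322 -.0343 .10 -154.5
```

```text
top px [333.17567568 206.17567568] area 74 w [ 0.443  -0.0593] rect c [445. -57.] size [33. 47.] ang 17
top px [368.8  205.04] area 75 w [ 0.4431 -0.188 ] rect c [ 442. -186.] size [23. 47.] ang 25
top px [318.6097561  212.62195122] area 82 w [ 0.4211 -0.0059] rect c [421.  -7.] size [24. 46.] ang 22
top px [354.86842105 212.23684211] area 76 w [ 0.4185 -0.1366] rect c [ 419. -136.] size [33. 45.] ang 29
scene px [230.28       169.04666667] area 150 w [ 0.5349 -0.3714] rect c [ 545. -368.] size [ 51. 105.] ang 34
scene px [216.03 183.59] area 100 w [ 0.6055 -0.343 ] rect c [ 607. -345.] size [57. 41.] ang 4
scene px [295.06896552 190.70498084] area 261 w [ 0.4294 -0.159 ] rect c [ 427. -162.] size [ 45. 104.] ang 22
scene px [315.08130081 212.33333333] area 123 w [ 0.4374 -0.0508] rect c [439. -50.] size [40. 63.] ang 19
time_s: 26.45
eef_pos: [0.4421, 0.0081, 0.2728]
eef_rot: [0.268, -0.653, 0.268, 0.655]
wrist_force: [0.7, -0.9, -0.2]
opening: 0.599
pos [0.4421 0.0081 0.2728] xaxis [-0.003  0.001 -1.   ] jaw -134.5 q1,q6 [-0.25  2.1 ] F [ 0.7 -0.9 -0.2] open 0.599 t 26.45
shift [173.  37. -23.] yaw 20.0 or -160.0
```

S2 and S3 have not moved. Going to S2, whose halves give a jaw line of about 23°.

```bash
python3 -m jog '[40,30,-15,8,60, 80,37,-23,16,60, 120,37,-23,22,60, 160,37,-23,22,60, 170,37,-23,22,60]';  python3 -m jog '[0,0,0,0,60,0,0,0,0,60,0,0,0,0,60,0,0,0,0,60,0,0,0,0,60]';python3 go.py .4322 -.0343 .004 -156.5
```

```text
time_s: 26.95
eef_pos: [0.43, -0.0321, 0.0994]
eef_rot: [0.386, -0.589, 0.387, 0.596]
wrist_force: [0.1, 0.3, -0.2]
opening: 0.6
time_s: 27.45
eef_pos: [0.4354, -0.0336, 0.1054]
eef_rot: [-0.386, 0.593, -0.386, -0.592]
wrist_force: [0.1, 0.6, 0.5]
opening: 0.598
pos [ 0.4354 -0.0336  0.1054] xaxis [ 0.002 -0.001 -1.   ] jaw -156.2 q1,q6 [-0.35  2.38] F [0.1 0.6 0.5] open 0.598 t 27.45
shift [101.   3.   1.] yaw 0.3 or -179.7
```

```bash
python3 -m jog '[30,3,1,0,60, 60,3,1,0,60, 80,3,1,0,60, 95,3,1,0,60, 101,3,1,0,60]'; python3 -m jog '[0,0,0,0,60,0,0,0,0,10,0,0,0,0,10,0,0,0,0,10,0,0,0,0,10]'; python3 -m jog '[-40,0,0,0,10, -80,0,0,0,10, -120,0,0,0,10, -160,0,0,0,10, -200,0,0,0,10]' ; python3 go.py .516 .155 .27 -93.9
```

```text
time_s: 27.95
eef_pos: [0.4307, -0.0334, 0.0023]
eef_rot: [0.386, -0.592, 0.386, 0.593]
wrist_force: [-0.2, -0.3, 1.0]
opening: 0.601
time_s: 28.45
eef_pos: [0.4326, -0.0341, 0.0045]
eef_rot: [-0.386, 0.593, -0.386, -0.591]
wrist_force: [-0.2, 1.7, 7.2]
opening: 0.288
time_s: 28.95
eef_pos: [0.4311, -0.0336, 0.2053]
eef_rot: [-0.386, 0.593, -0.386, -0.592]
wrist_force: [1.3, -0.2, -0.8]
opening: 0.291
pos [ 0.4311 -0.0336  0.2053] xaxis [ 0.001 -0.    -1.   ] jaw -156.2 q1,q6 [-0.35  2.37] F [ 1.3 -0.2 -0.8] open 0.291 t 28.95
shift [ -65. -154.  138.] yaw -62.3 or 117.7
```

```bash
python3 -m jog '[-20,-30,28,-8,10, -35,-62,56,-16,10, -35,-93,83,-24,10, -35,-124,111,-32,10, -35,-154,138,-40,10]'; python3 -m jog '[0,0,0,-8,10,0,0,0,-16,10,0,0,0,-22,10,0,0,0,-22,10,0,0,0,-22,10]'; python3 go.py .516 .155 .114 -93.9
```

```text
time_s: 29.45
eef_pos: [0.5172, 0.1564, 0.2389]
eef_rot: [-0.158, 0.69, -0.158, -0.689]
wrist_force: [0.5, -1.1, 0.3]
opening: 0.286
time_s: 29.95
eef_pos: [0.5166, 0.1546, 0.2384]
eef_rot: [-0.027, 0.707, -0.027, -0.707]
wrist_force: [0.4, -0.5, -1.4]
opening: 0.292
pos [0.5166 0.1546 0.2384] xaxis [ 0.  0. -1.] jaw -94.4 q1,q6 [0.07 1.72] F [ 0.4 -0.5 -1.4] open 0.292 t 29.95
shift [124.  -0.   1.] yaw -0.5 or 179.5
```

```bash
python3 -m jog '[30,0,0,0,10, 60,0,0,0,10, 85,0,0,0,10, 105,0,0,0,10, 122,0,0,0,10]';  python3 -m jog '[0,0,0,0,10,0,0,0,0,42,0,0,0,0,42,0,0,0,0,42,-10,0,0,0,42]'; python3 -m jog '[-35,0,0,0,42, -70,0,0,0,42, -110,0,0,0,60, -150,0,0,0,60, -150,0,0,0,60]';python3 - <<'E'
from h import *
t=grab("top"); cv2.imwrite("pics/top5.png",t); s=grab("scene"); cv2.imwrite("pics/scene5.png",s)
blobs("top",t,(300,130,392,235),40); blobs("scene",s,(210,145,345,250),40)
E
python3 go.py .43 -.1631 .25 -154.4
```

```text
time_s: 30.45
eef_pos: [0.5162, 0.1544, 0.1151]
eef_rot: [0.027, -0.706, 0.027, 0.707]
wrist_force: [0.1, -0.8, 0.7]
opening: 0.287
time_s: 30.95
eef_pos: [0.5162, 0.1546, 0.1263]
eef_rot: [0.026, -0.706, 0.026, 0.707]
wrist_force: [-0.3, 0.5, 0.2]
opening: 0.418
time_s: 31.45
eef_pos: [0.5202, 0.1551, 0.2846]
eef_rot: [-0.027, 0.711, -0.026, -0.702]
wrist_force: [0.8, -0.5, 0.7]
opening: 0.6
top px [368.8  205.04] area 75 w [ 0.4431 -0.188 ] rect c [ 442. -186.] size [23. 47.] ang 25
top px [354.86842105 212.23684211] area 76 w [ 0.4185 -0.1366] rect c [ 419. -136.] size [33. 45.] ang 29
scene px [338.76146789 170.56330275] area 545 w [ 0.2599 -0.1404] rect c [ 266. -143.] size [260.  48.] ang 47
scene px [229.96103896 168.92857143] area 154 w [ 0.5354 -0.3726] rect c [ 545. -368.] size [ 51. 105.] ang 34
scene px [215.91752577 183.63917526] area 97 w [ 0.6059 -0.3431] rect c [ 607. -345.] size [57. 41.] ang 4
scene px [295.11111111 190.6743295 ] area 261 w [ 0.4292 -0.159 ] rect c [ 430. -161.] size [ 45. 102.] ang 27
pos [0.5175 0.1548 0.2786] xaxis [ 0.004  0.    -1.   ] jaw -94.2 q1,q6 [0.07 1.72] F [ 0.5  0.1 -0.6] open 0.602 t 31.55
shift [ 28. 324.  64.] yaw 60.2 or -119.8
```

```bash
python3 -m jog '[0,45,9,8,60, 0,90,18,16,60, 0,135,27,24,60, 0,180,36,32,60, 0,225,45,40,60]'; python3 -m jog '[0,0,0,0,60,0,0,0,0,60,0,0,0,0,60,0,0,0,0,60,0,0,0,0,60]'; python3 go.py .43 -.1631 .10 -154.4
```

```text
time_s: 32.05
eef_pos: [0.4536, -0.0675, 0.275]
eef_rot: [0.268, -0.654, 0.268, 0.655]
wrist_force: [0.7, 0.1, 0.8]
opening: 0.603
time_s: 32.55
eef_pos: [0.4554, -0.0652, 0.2761]
eef_rot: [0.265, -0.655, 0.265, 0.656]
wrist_force: [-0.4, -0.3, 0.3]
opening: 0.599
pos [ 0.4554 -0.0652  0.2761] xaxis [-0.  0. -1.] jaw -134.1 q1,q6 [-0.4   1.94] F [-0.4 -0.3  0.3] open 0.599 t 32.55
shift [176.  88. -50.] yaw 20.3 or -159.7
```

```bash
python3 -m jog '[0,40,-25,8,60, 20,80,-46,16,60, 60,88,-50,20,60, 110,88,-50,20,60, 160,88,-50,20,60]'; python3 -m jog '[0,0,0,0,60,0,0,0,0,60,0,0,0,0,60,0,0,0,0,60,0,0,0,0,60]'; python3 go.py .43 -.1631 .004 -154.4
```

```text
time_s: 33.05
eef_pos: [0.4303, -0.1645, 0.1153]
eef_rot: [-0.376, 0.6, -0.376, -0.598]
wrist_force: [1.1, 0.0, -0.1]
opening: 0.596
time_s: 33.55
eef_pos: [0.4311, -0.1651, 0.1185]
eef_rot: [-0.376, 0.6, -0.376, -0.598]
wrist_force: [0.4, 0.3, -0.0]
opening: 0.6
pos [ 0.4311 -0.1651  0.1185] xaxis [ 0.003 -0.002 -1.   ] jaw -154.2 q1,q6 [-0.62  2.07] F [ 0.4  0.3 -0. ] open 0.6 t 33.55
shift [114.   0.   3.] yaw 0.2 or -179.8
```

```bash
python3 -m jog '[30,0,2,0,60, 60,0,2,0,60, 85,0,2,0,60, 105,0,2,0,60, 114,0,2,0,60]'; python3 -m jog '[0,0,0,0,60,0,0,0,0,10,0,0,0,0,10,0,0,0,0,10,0,0,0,0,10]'; python3 -m jog '[-40,0,0,0,10, -80,0,0,0,10, -120,0,0,0,10, -160,0,0,0,10, -200,0,0,0,10]' ; python3 go.py .512 .097 .25 -93.9
```

```text
time_s: 34.05
eef_pos: [0.4285, -0.1623, 0.0015]
eef_rot: [0.376, -0.599, 0.376, 0.599]
wrist_force: [0.4, 0.2, -0.0]
opening: 0.598
time_s: 34.55
eef_pos: [0.4301, -0.1634, 0.0038]
eef_rot: [-0.376, 0.6, -0.376, -0.598]
wrist_force: [-0.8, 0.5, 7.3]
opening: 0.29
time_s: 35.05
eef_pos: [0.4285, -0.1623, 0.2044]
eef_rot: [-0.376, 0.599, -0.376, -0.599]
wrist_force: [0.2, -0.0, -1.7]
opening: 0.296
pos [ 0.4285 -0.1623  0.2044] xaxis [ 0.001 -0.    -1.   ] jaw -154.2 q1,q6 [-0.62  2.07] F [ 0.2 -0.  -1.7] open 0.296 t 35.05
shift [ -46. -188.  197.] yaw -60.3 or 119.7
```

```bash
python3 -m jog '[-20,-28,30,-8,10, -35,-60,62,-16,10, -35,-90,95,-24,10, -35,-120,126,-32,10, -35,-150,157,-40,10]'; python3 -m jog '[0,0,0,-8,10,0,0,0,-16,10,0,0,0,-20,10,0,0,0,-20,10,0,0,0,-20,10]'; python3 go.py .512 .097 .114 -93.9
```

```text
time_s: 35.55
eef_pos: [0.4958, 0.0459, 0.2381]
eef_rot: [-0.146, 0.692, -0.146, -0.691]
wrist_force: [0.4, -0.3, -0.2]
opening: 0.292
time_s: 36.05
eef_pos: [0.4955, 0.0441, 0.2375]
eef_rot: [-0.027, 0.707, -0.027, -0.707]
wrist_force: [-0.2, 0.1, -1.2]
opening: 0.292
pos [0.4955 0.0441 0.2375] xaxis [ 0. -0. -1.] jaw -94.3 q1,q6 [-0.15  1.5 ] F [-0.2  0.1 -1.2] open 0.292 t 36.05
shift [124. -54. -12.] yaw -0.4 or 179.6
```

```bash
python3 -m jog '[0,-30,-8,0,10, 0,-54,-12,0,10, 0,-54,-12,0,10, 25,-54,-12,0,10, 50,-54,-12,0,10]';  python3 -m jog '[20,0,0,0,10,40,0,0,0,10,55,0,0,0,10,66,0,0,0,10,73,0,0,0,10]'; python3 go.py .512 .097 .114 -93.9; python3 -m jog '[0,0,0,0,10,0,0,0,0,38,0,0,0,0,38,0,0,0,0,38,-10,0,0,0,38]'; python3 -m jog '[-35,0,0,0,38, -70,0,0,0,38, -110,0,0,0,38, -160,0,0,0,38, -180,0,0,0,38]'; python3 go.py .57 .0 .3 -93.9;python3 - <<'E'
from h import *
t=grab("top"); cv2.imwrite("pics/top6.png",t); s=grab("scene"); cv2.imwrite("pics/scene6.png",s)
E
```

```text
time_s: 36.55
eef_pos: [0.5122, 0.0966, 0.1876]
eef_rot: [-0.026, 0.707, -0.027, -0.706]
wrist_force: [-0.3, -0.1, -1.2]
opening: 0.29
time_s: 37.05
eef_pos: [0.5112, 0.0965, 0.1135]
eef_rot: [0.026, -0.706, 0.027, 0.707]
wrist_force: [0.5, 0.7, -0.3]
opening: 0.286
pos [0.5112 0.0965 0.1135] xaxis [-0.001 -0.    -1.   ] jaw -94.3 q1,q6 [-0.04  1.6 ] F [ 0.5  0.7 -0.3] open 0.286 t 37.05
shift [-1. -1. -1.] yaw -0.4 or 179.6
time_s: 37.55
eef_pos: [0.5109, 0.0971, 0.124]
eef_rot: [0.026, -0.706, 0.026, 0.707]
wrist_force: [-0.1, -0.9, -0.7]
opening: 0.38
time_s: 38.05
eef_pos: [0.5134, 0.0971, 0.311]
eef_rot: [-0.026, 0.71, -0.026, -0.703]
wrist_force: [1.1, -0.4, 0.6]
opening: 0.379
pos [0.5134 0.0971 0.311 ] xaxis [ 0.009 -0.    -1.   ] jaw -94.2 q1,q6 [-0.04  1.6 ] F [ 1.1 -0.4  0.6] open 0.379 t 38.05
shift [ 12.  93. -63.] yaw -0.3 or 179.7
```

View pics/scene6.png

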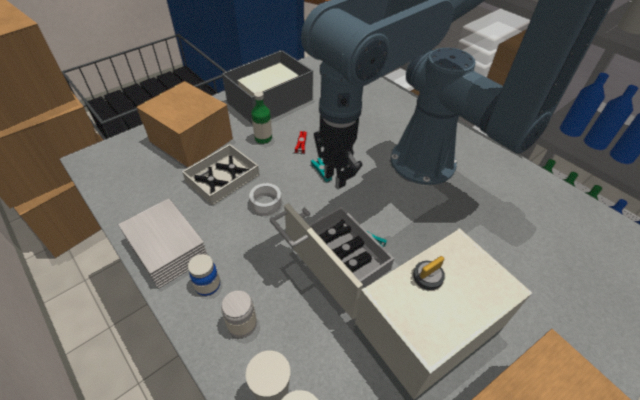

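Scene picture: three shut clamps lie in the rack at (335,230)–(355,265) and two open ones in the tub at (210,180) and (232,167). All five are sorted. Next I go back over the handle to close the door.

```bash
python3 -m jog '[10,10,-25,-8,38, 10,20,-50,-16,38, 10,30,-75,-24,38, 10,40,-100,-32,38, 10,48,-115,-40,38]'; python3 -m jog '[0,0,0,-8,38,0,0,0,-16,38,0,0,0,-24,38,0,0,0,-32,38,0,0,0,-40,38]'; python3 -m jog '[0,0,0,-8,38,0,0,0,-11,38,0,0,0,-11,38,0,0,0,-11,38,0,0,0,-11,38]'; python3 go.py .629 .053 .168 -3.2
```

```text
time_s: 38.65
eef_pos: [0.6233, 0.0399, 0.2927]
eef_rot: [-0.219, -0.672, -0.219, 0.673]
wrist_force: [-0.6, -0.3, 0.5]
opening: 0.379
time_s: 39.15
eef_pos: [0.622, 0.0408, 0.2929]
eef_rot: [-0.435, -0.556, -0.436, 0.557]
wrist_force: [0.5, 1.0, -0.4]
opening: 0.377
time_s: 39.65
eef_pos: [0.6225, 0.0407, 0.2939]
eef_rot: [-0.485, -0.514, -0.486, 0.514]
wrist_force: [-0.4, 0.1, 0.6]
opening: 0.381
pos [0.6225 0.0407 0.2939] xaxis [-0.001  0.    -1.   ] jaw -3.3 q1,q6 [-0.12 -0.07] F [-0.4  0.1  0.6] open 0.381 t 39.65
shift [126.   6. -13.] yaw -0.1 or 179.9
```

```bash
python3 -m jog '[0,6,-13,0,38, 30,6,-13,0,38, 60,6,-13,0,38, 80,6,-13,0,38, 95,6,-13,0,38]'; python3 -m jog '[10,0,0,0,38,20,0,0,0,38,31,0,0,0,38,31,0,0,0,38,31,0,0,0,20]'; python3 -m jog '[0,0,0,0,20,0,0,0,0,20,0,0,0,0,20,0,0,0,0,20,0,0,0,0,20]'; python3 - <<'E'
from go import *
o,r=tool(); M=r.as_matrix(); H=np.array([.5964,.2802]); p=o["eef_pos"][:2]; ja=np.degrees(np.arctan2(M[1,1],M[0,1])); print(o["eef_pos"],ja,o["opening"],o["wrist_force"])
def at(t): c,s=np.cos(t),np.sin(t); return H+np.array([[c,-s],[s,c]])@(p-H)
a=np.radians(ja); yv=np.array([np.cos(a),np.sin(a)]); zv=np.array([np.sin(a),-np.cos(a)])
for j in range(1,6):
    d=(at(-j*.08)-p)*1000; print((d@yv).round(0),(d@zv).round(0),round(np.degrees(j*.08),1))
E
```

```text
time_s: 40.15
eef_pos: [0.629, 0.0543, 0.1973]
eef_rot: [-0.485, -0.513, -0.486, 0.514]
wrist_force: [-0.5, -0.4, 0.2]
opening: 0.381
time_s: 40.65
eef_pos: [0.6297, 0.0533, 0.1685]
eef_rot: [0.486, 0.514, 0.486, -0.514]
wrist_force: [-0.2, 0.6, 0.2]
opening: 0.221
time_s: 41.15
eef_pos: [0.6295, 0.0533, 0.1684]
eef_rot: [0.486, 0.514, 0.486, -0.514]
wrist_force: [-0.6, -0.3, -0.2]
opening: 0.204
[0.62952762 0.05330118 0.16844219] -3.2304622278416693 0.20359219122620587 [-0.55129297 -0.32239129 -0.19129247]
-18.0 3.0 4.6
-36.0 4.0 9.2
-55.0 4.0 13.8
-73.0 3.0 18.3
-91.0 0.0 22.9
```

```bash
for i in 1; do python3 -m jog '[0,-18,3,4.6,20, 0,-36,4,9.2,20, 0,-55,4,13.8,20, 0,-73,3,18.3,20, 0,-91,0,22.9,20]'; done; python3 -m jog '[0,-18,3,4.6,20, 0,-36,4,9.2,20, 0,-55,4,13.8,20, 0,-73,3,18.3,20, 0,-91,0,22.9,20]'; python3 -m jog '[0,-18,3,4.6,20, 0,-36,4,9.2,20, 0,-55,4,13.8,20, 0,-73,3,18.3,20, 0,-91,0,22.9,20]'; python3 go.py .368 .257 .168 -95.3
```

```text
time_s: 41.65
eef_pos: [0.5381, 0.0582, 0.1685]
eef_rot: [0.373, 0.601, 0.373, -0.601]
wrist_force: [0.5, 1.1, 0.4]
opening: 0.204
time_s: 42.15
eef_pos: [0.4565, 0.0985, 0.1685]
eef_rot: [0.246, 0.663, 0.246, -0.663]
wrist_force: [0.3, -0.2, -0.1]
opening: 0.201
time_s: 42.65
eef_pos: [0.3968, 0.1675, 0.1685]
eef_rot: [0.11, 0.699, 0.11, -0.698]
wrist_force: [0.5, -0.5, 0.3]
opening: 0.201
pos [0.3968 0.1675 0.1685] xaxis [ 0.001 -0.    -1.   ] jaw -72.1 q1,q6 [0.12 1.38] F [ 0.5 -0.5  0.3] open 0.201 t 42.65
shift [  0. -94.  -0.] yaw 23.2 or -156.8
```

```bash
python3 -m jog '[0,-18,3,4.6,20, 0,-36,4,9.2,20, 0,-55,4,13.8,20, 0,-65,4,16,20, 0,-73,3,18.3,20]'; python3 go.py .368 .257 .168 -95.3;  python3 -m jog '[0,-5,0,1.2,20, 0,-10,0,2.3,20, 0,-15,0,3.5,20, 0,-20,-1,5,20, 0,-24,-1,5,20]'; python3 go.py .368 .257 .168 -95.3
```

```text
time_s: 43.15
eef_pos: [0.3714, 0.2363, 0.1685]
eef_rot: [-0.002, 0.707, -0.002, -0.707]
wrist_force: [1.3, -10.0, -0.3]
opening: 0.198
pos [0.3714 0.2363 0.1685] xaxis [ 0. -0. -1.] jaw -90.3 q1,q6 [0.3  1.87] F [  1.3 -10.   -0.3] open 0.198 t 43.15
shift [  0. -21.   4.] yaw 5.0 or -175.0
time_s: 43.65
eef_pos: [0.3726, 0.2589, 0.1681]
eef_rot: [0.032, -0.706, 0.033, 0.707]
wrist_force: [-2.4, -23.3, 4.6]
opening: 0.201
pos [0.3726 0.2589 0.1681] xaxis [-0.001 -0.002 -1.   ] jaw -95.2 q1,q6 [0.35 2.01] F [ -2.4 -23.3   4.6] open 0.201 t 43.65
shift [0. 2. 4.] yaw 0.1 or -179.9
```

The fingers are pushing against the stop with 23 N, which puts the bar at its original shut position. Backing off, lifting and checking.

```bash
python3 -m jog '[0,3,0,0,20, 0,3,0,0,30, 0,3,0,0,38, 0,3,0,0,38, -20,3,0,0,38]'; python3 -m jog '[-30,0,0,0,38, -60,0,0,0,38, -100,0,0,0,38, -140,0,0,0,38, -140,0,0,0,38]';  python3 -m jog '[0,45,0,0,38, 0,90,0,0,38, 0,135,0,0,38, 0,170,0,0,38, 0,170,0,0,38]'; python3 - <<'E'
from h import *
t=grab("top"); cv2.imwrite("pics/top7.png",t); s=grab("scene"); cv2.imwrite("pics/scene7.png",s)
a=cv2.resize(t[140:255,145:265],None,fx=4,fy=4,interpolation=cv2.INTER_CUBIC)
b=cv2.resize(s[140:300,150:470],None,fx=1,fy=1)
b=cv2.resize(t[120:250,370:460],None,fx=460/130,fy=460/130)
o=np.zeros((460,480+b.shape[1],3),np.uint8); o[:,:480]=a; o[:b.shape[0],480:]=b[:460]; cv2.imwrite("pics/c7.png",o); print(o.shape)
E
python3 go.py .4723 .3558 .3 4
```

```text
time_s: 44.15
eef_pos: [0.3708, 0.2561, 0.1863]
eef_rot: [0.032, -0.705, 0.033, 0.708]
wrist_force: [0.9, 1.7, -0.4]
opening: 0.382
time_s: 44.65
eef_pos: [0.3752, 0.2578, 0.3347]
eef_rot: [-0.034, 0.71, -0.031, -0.703]
wrist_force: [0.1, -0.1, 0.5]
opening: 0.381
time_s: 45.15
eef_pos: [0.3569, 0.0843, 0.3279]
eef_rot: [-0.034, 0.706, -0.035, -0.706]
wrist_force: [0.3, 0.4, 0.2]
opening: 0.38
(460, 798, 3)
pos [0.3571 0.087  0.3281] xaxis [ 0.     0.001 -1.   ] jaw -95.4 q1,q6 [-0.09  1.58] F [ 0.4  0.4 -0.2] open 0.379 t 45.25
shift [  28. -278.  -89.] yaw 80.6 or -99.4
```

View pics/c7.png

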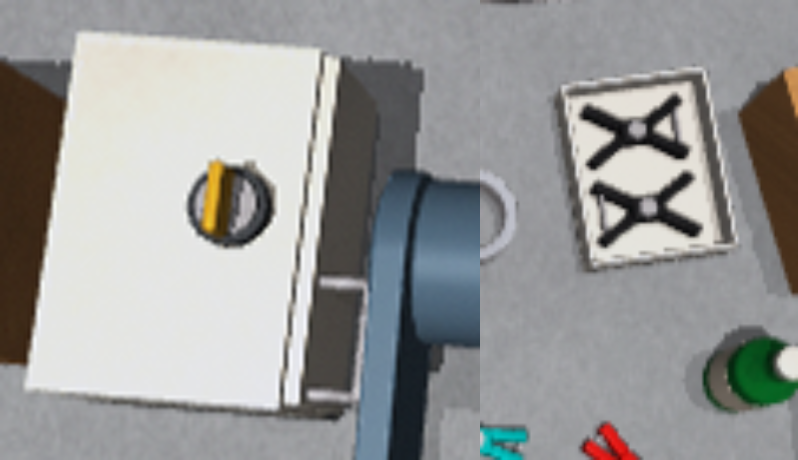

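The door sits parallel in its frame again and both open clamps are flat in the tub. Next, the key: measure its bow and compare the door edge numerically with the start picture.

```bash
python3 - <<'E'
from h import *
a=cv2.imread("pics/top0.png").astype(int);b=cv2.imread("pics/top7.png").astype(int)
print("door strip diff",abs(a-b)[150:235,205:232].mean(), "max",abs(a-b)[150:235,205:232].max())
h=cv2.cvtColor(b.astype(np.uint8),cv2.COLOR_BGR2HSV)[170:210,185:220]
m=(h[:,:,1]>150)&(h[:,:,2]>190); v,u=np.nonzero(m); P=np.array([p2w("top",x+185,y+170,.262) for x,y in zip(u,v)])
r=cv2.minAreaRect((P*1000).astype(np.float32)); print("bow",P.mean(0),r)
print("housing",p2w("top",288.5/5-.4+145,254/5-.4+140,.22))
s=cv2.imread("pics/scene7.png");h=cv2.cvtColor(s,cv2.COLOR_BGR2HSV)[245:300,400:460]
m=(h[:,:,1]>150)&(h[:,:,2]>150); v,u=np.nonzero(m); print("scene bow px",u.mean()+400,v.mean()+245,len(u)); print(w2p("scene",(.4723,.3558,.262)),w2p("scene",(.4723,.3558,.245)))
E
python3 -m jog '[0,-10,0,-8,38,0,-20,0,-16,38,0,-30,0,-24,38,0,-40,0,-32,38,0,-50,0,-40,38]';python3 go.py .4723 .3558 .3 85
```

```text
door strip diff 3.8056644880174293 max 12
bow [0.47498644 0.35781424] ((474.6334228515625, 357.87347412109375), (8.266617774963379, 46.75089645385742), 83.20443725585938)
housing [0.47625929 0.35547185]
scene bow px 432.88505747126436 263.41379310344826 87
[433.17190124 261.42676245] [431.27901979 266.01552838]
time_s: 45.75
eef_pos: [0.3614, 0.1391, 0.328]
eef_rot: [-0.214, -0.674, -0.214, 0.674]
wrist_force: [-0.2, -0.1, 0.5]
opening: 0.38
pos [0.3614 0.1391 0.328 ] xaxis [-0.001  0.001 -1.   ] jaw -54.7 q1,q6 [0.06 1.01] F [-0.2 -0.1  0.5] open 0.38 t 45.75
shift [  28. -113. -216.] yaw 40.3 or -139.7
```

```bash
python3 -m jog '[0,-20,-40,-8,38,0,-40,-80,-16,38,0,-60,-120,-24,38,0,-80,-160,-32,38,0,-100,-200,-40,38]'; python3 -m jog '[0,0,0,-8,38,0,0,0,-16,38,0,0,0,-24,38,0,0,0,-32,38,0,0,0,-40,38]'; python3 -m jog '[0,0,0,-8,38,0,0,0,-16,38,0,0,0,-24,38,0,0,0,-32,38,0,0,0,-40,38]';python3 go.py .475 .3565 .3 84
```

```text
time_s: 46.25
eef_pos: [0.4684, 0.3374, 0.3274]
eef_rot: [-0.432, -0.56, -0.432, 0.56]
wrist_force: [0.4, -0.9, 0.3]
opening: 0.385
time_s: 46.75
eef_pos: [0.4678, 0.3356, 0.3274]
eef_rot: [0.597, 0.378, 0.598, -0.379]
wrist_force: [-0.2, 0.3, -0.4]
opening: 0.379
time_s: 47.25
eef_pos: [0.4678, 0.3355, 0.3274]
eef_rot: [0.69, 0.151, 0.691, -0.152]
wrist_force: [0.7, -0.0, -0.9]
opening: 0.38
pos [0.4678 0.3355 0.3274] xaxis [-0.001  0.    -1.   ] jaw 65.3 q1,q6 [ 0.42 -0.72] F [ 0.7 -0.  -0.9] open 0.38 t 47.25
shift [27. 22. -2.] yaw -18.7 or 161.3
```

```bash
python3 -m jog '[10,10,0,-8,38,20,22,-2,-16,38,25,22,-2,-19,38,25,22,-2,-19,38,25,22,-2,-19,38]'; python3 -m jog '[0,0,0,0,38,0,0,0,0,38,0,0,0,0,38,0,0,0,0,38,0,0,0,0,38]'>/dev/null; python3 go.py .475 .3565 .23 84
```

```text
time_s: 47.75
eef_pos: [0.4757, 0.3554, 0.3028]
eef_rot: [0.706, 0.038, 0.706, -0.038]
wrist_force: [0.1, -0.4, 0.7]
opening: 0.381
pos [0.4765 0.354  0.3035] xaxis [ 0.  0. -1.] jaw 83.7 q1,q6 [ 0.44 -1.02] F [ 0.1 -0.2 -0.2] open 0.381 t 48.25
shift [73.  2. -2.] yaw -0.3 or 179.7
```

```bash
python3 -m jog '[20,2,-2,0,38,40,2,-2,0,38,55,2,-2,0,38,65,2,-2,0,38,72,2,-2,0,38]'; python3 -m jog '[0,0,0,0,0,0,0,0,0,0,0,0,0,0,0,0,0,0,0,0,0,0,0,0,0]'; python3 go.py .475 .3565 .23 84
```

```text
time_s: 48.75
eef_pos: [0.4746, 0.3562, 0.2305]
eef_rot: [0.706, 0.038, 0.706, -0.039]
wrist_force: [-0.1, 0.1, 0.5]
opening: 0.382
time_s: 49.25
eef_pos: [0.4748, 0.3565, 0.2314]
eef_rot: [0.706, 0.038, 0.706, -0.038]
wrist_force: [1.0, 0.2, -3.7]
opening: 0.128
pos [0.4748 0.3565 0.2314] xaxis [ 0.  0. -1.] jaw 83.8 q1,q6 [ 0.44 -1.02] F [ 1.   0.2 -3.7] open 0.128 t 49.25
shift [1. 0. 0.] yaw -0.2 or 179.8
```

```bash
python3 -m jog '[0,0,0,7,0,0,0,0,14,0,0,0,0,21,0,0,0,0,28,0,0,0,0,35,0]'; python3 -m jog '[0,0,0,7,0,0,0,0,14,0,0,0,0,21,0,0,0,0,28,0,0,0,0,33,0]'; python3 -m jog '[0,0,0,1,0,0,0,0,2,0,0,0,0,3,0,0,0,0,3,0,0,0,0,3,0]'; python3 - <<'E'
from go import *
o,r=tool(); M=r.as_matrix(); print("jaw",np.degrees(np.arctan2(M[1,1],M[0,1])),o["opening"],o["wrist_force"],o["torque"])
t=grab("top"); cv2.imwrite("pics/top8.png",t); s=grab("scene"); cv2.imwrite("pics/scene8.png",s)
cv2.imwrite("pics/c8.png",cv2.resize(s[190:310,360:520],None,fx=4,fy=4,interpolation=cv2.INTER_CUBIC))
E
```

```text
time_s: 49.75
eef_pos: [0.4747, 0.3565, 0.2315]
eef_rot: [0.661, 0.251, 0.661, -0.25]
wrist_force: [1.4, 1.6, -3.2]
opening: 0.134
time_s: 50.25
eef_pos: [0.4747, 0.3565, 0.2314]
eef_rot: [0.563, 0.428, 0.563, -0.428]
wrist_force: [-0.1, -0.0, -3.4]
opening: 0.134
time_s: 50.75
eef_pos: [0.4748, 0.3565, 0.2314]
eef_rot: [0.553, 0.441, 0.553, -0.441]
wrist_force: [0.9, 1.0, -3.3]
opening: 0.13
jaw 12.844142370493365 0.1300867983485952 [ 0.93787077  0.97786133 -3.26576775] [ 0.23864194 -0.04070685  0.83216985]
```

View pics/c8.png

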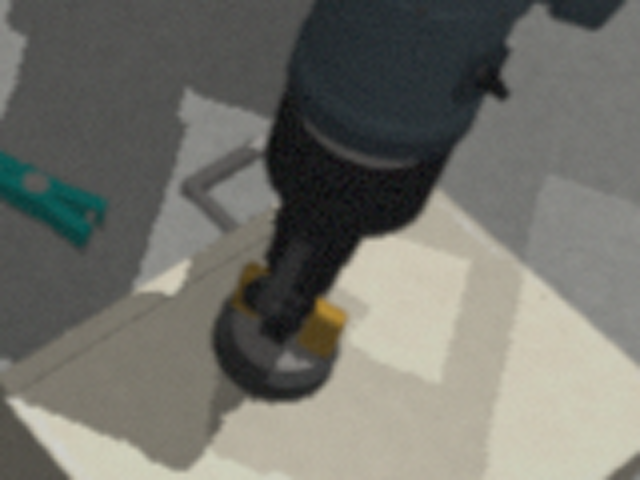

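The bow has turned with the fingers. The wrist torque of 0.83 Nm is well above the spring's 0.14 Nm, so the key is on its stop. Turning back and releasing.

```bash
python3 -m jog '[0,0,0,-7,0,0,0,0,-14,0,0,0,0,-21,0,0,0,0,-28,0,0,0,0,-35,0]'>/dev/null; python3 -m jog '[0,0,0,-7,0,0,0,0,-14,0,0,0,0,-21,0,0,0,0,-28,0,0,0,0,-35,0]'; python3 -m jog '[0,0,0,-1,0,0,0,0,-1,10,0,0,0,-1,20,0,0,0,-1,38,0,0,0,-1,38]'; python3 go.py .475 .3565 .23 84; python3 -m jog '[0,0,0,0,38,-20,0,0,0,38,-50,0,0,0,38,-80,0,0,0,38,-120,0,0,0,38]';python3 go.py .40 .10 .34 84
```

```text
time_s: 51.85
eef_pos: [0.4748, 0.3564, 0.2314]
eef_rot: [0.706, 0.043, 0.706, -0.043]
wrist_force: [0.3, 0.7, -2.0]
opening: 0.132
time_s: 52.35
eef_pos: [0.4749, 0.3563, 0.2317]
eef_rot: [0.706, 0.039, 0.706, -0.039]
wrist_force: [0.4, -0.6, -0.1]
opening: 0.378
pos [0.4749 0.3563 0.2317] xaxis [ 0.001  0.    -1.   ] jaw 83.7 q1,q6 [ 0.44 -1.02] F [ 0.4 -0.6 -0.1] open 0.378 t 52.35
shift [2. 0. 0.] yaw -0.3 or 179.7
time_s: 52.85
eef_pos: [0.474, 0.3559, 0.351]
eef_rot: [0.705, 0.038, 0.707, -0.039]
wrist_force: [0.8, 0.6, -0.1]
opening: 0.379
pos [0.474  0.3559 0.351 ] xaxis [-0.003 -0.001 -1.   ] jaw 83.7 q1,q6 [ 0.44 -1.02] F [ 0.8  0.6 -0.1] open 0.379 t 52.85
shift [  12. -262.  -46.] yaw -0.3 or 179.7
```

```bash
python3 -m jog '[0,-40,-8,0,38,0,-80,-16,0,38,0,-120,-24,0,38,0,-160,-32,0,38,0,-200,-40,0,38]'; python3 -m jog '[0,-30,0,0,38,0,-60,0,0,38,0,-60,0,0,38,0,-60,0,0,38,0,-60,0,0,38]'; python3 - <<'E'
from h import *
t=grab("top"); cv2.imwrite("pics/top9.png",t); s=grab("scene"); cv2.imwrite("pics/scene9.png",s)
a=cv2.imread("pics/top0.png").astype(int);b=t.astype(int)
print("door strip diff",abs(a-b)[150:235,205:232].mean(),abs(a-b)[150:235,205:232].max(),"key",abs(a-b)[175:205,188:214].mean(),abs(a-b)[175:205,188:214].max())
E
```

```text
time_s: 53.35
eef_pos: [0.4125, 0.1606, 0.3515]
eef_rot: [0.706, 0.038, 0.706, -0.038]
wrist_force: [1.4, -0.1, 0.5]
opening: 0.379
time_s: 53.85
eef_pos: [0.4068, 0.1028, 0.3514]
eef_rot: [0.706, 0.038, 0.706, -0.038]
wrist_force: [0.1, 0.6, 0.1]
opening: 0.376
door strip diff 15.619607843137254 163 key 3.0324786324786324 7
```

View pics/scene9.png

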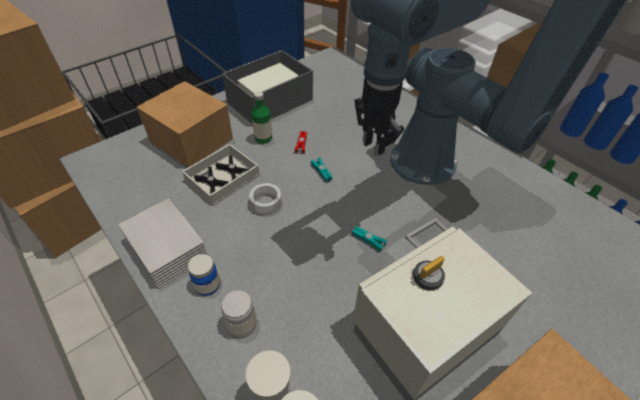

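View pics/top9.png

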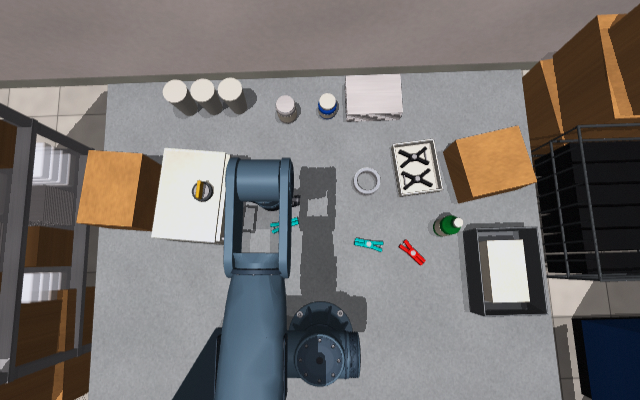

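The door is flush, the key is back at its rest pose and the arm is clear. The door-strip difference in the top picture comes from the arm covering that strip, so I'll compare it in the scene view before handing in.

```bash
python3 - <<'E'
from h import *
a=cv2.imread("pics/scene0.png").astype(int);b=cv2.imread("pics/scene9.png").astype(int)
for y0,y1,x0,x1 in ((235,300,355,420),(240,290,405,455),(215,250,400,450)): d=abs(a-b)[y0:y1,x0:x1]; print(d.mean(),d.max())
from bench import hand_in
print(hand_in())
E
```

```text
5.297435897435897 22
2.682 19
8.923238095238096 72
the job is handed in; nothing more can be done
None
```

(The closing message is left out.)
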